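# Weigh a steel canister on a sprung balance hook

### The job

Weigh the steel canister: lift it by the block on its bail, hang the bail on the hook of the spring balance and let it down slowly and gently until the spring carries all of its weight (the hook dips a different amount for every filling), so that the hook neither jumps nor bounces when you let go, and never pull the hook down to its stop. Let go, wait until it hangs quite still, then press the hold key of the readout fully home and leave it. Leave the other things on the worktop alone.

Things in the scene. Friction and masses are not known exactly. Their poses are not given: they have to be found in the camera images.
- canister_grip (a point): Centre of the grip block on top of the canister's bail: black block 24 x 20 x 30 mm (x, y, z of the canister), 141 mm above the canister's underside; grasp it across its 20 mm width (y) from above. The axes are the canister's: z up, y along the bail. The canister's mass is unknown, 0.25 to 0.95 kg, and differs each time.
- canister_crest (a point): Crest of the canister's wire bail (5 mm wire, point on its centre line), 112 mm above the underside, 29 mm below the centre of the grip block; this hangs in the hook. The bail slopes down to both sides along y (16 mm at 31.5 mm out), then straight down; the window below the crest is 62 mm high, 58 mm wide, open along x. An 8 mm stem joins crest and block.
- canister_center (a point): Centre of the body of the steel canister, 64 mm across and 50 mm high with its lid; it stands upright on the worktop at first. Its origin is 25 mm above the underside.
- hook_seat (a point): Lowest point of the balance's hook, on the centre line of its 8 mm round wire, 240 mm above the worktop unloaded; it moves with the hook. The hook lies in the x-z plane of its axes: its tip is 27 mm in front (-x) and 18 mm above, the level arm behind (+x) begins 26 mm behind and 18 mm above. The bail hangs in it along y, crest centre 6.5 mm above this point.
- balance: The spring balance, fixed to the worktop. Origin on the worktop under the axis of its column (44 x 56 mm, 296 mm high); -x is its front, z up. The hook's seat lies 120 mm in front of the column's axis; the foot under it is 14 mm high and 110 mm wide.
- hook_arm (a joint): How far the sprung hook has been pulled down, m: 0 unloaded (top stop), 0.110 at the bottom stop. The spring takes 0.3 N to start and 95 N/m from there; it is lightly damped and swings up and down for some seconds after being let go with a load.
- hold_key_top (a point): Centre of the top of the round grey hold key (26 mm across, in a grey housing) on the near half of the white readout unit (100 x 130 x 28 mm, fixed to the worktop). Press straight down; 6 mm travel.
- hold_key (a joint): Travel of the hold key, m: 0 up, 0.006 fully pressed; it springs back, fully down takes 5 N.
- sample_cup: Bystander: screw-lid sample cup, 66 mm across, 68 mm high, origin under its centre.
- stain_bottle: Bystander: small brown bottle, 45 mm across, 98 mm high, origin under its centre.
- timer: Bystander: bench timer, 60 x 68 x 24 mm, origin under its centre.
- coverslip_box: Bystander: small carton, 42 x 60 x 30 mm, origin under its centre.

How it is judged:
On the way, in this order (a step that is already met when the one before it is completed fails the run):
1. the canister hangs on the hook by its bail, let go and still (distance between canister_crest and hook_seat below 0.015 m and contact force between canister and hook_arm above 2 N and contact force between canister and the fingers below 0.1 N and angle between canister's own z axis and vertical below 0.15 rad and value of joint hook_arm above 0.012 m and velocity of joint hook_arm between -0.012 and 0.012 m/s and linear speed of canister below 0.03 m/s and angular speed of canister below 0.3 rad/s), for 0.4 s.
2. the hold key is pressed home while the canister hangs still (all of step 1 and value of joint hold_key above 0.0045 m), for 0.05 s.
At the end, for the whole second after the job is handed in: The canister hangs still and upright (within 0.15 rad) by its bail crest in the hook's seat (within 15 mm of the seat), let go, the hook carrying it and dipped by it, and the hold key is up again after having been pressed at least 4.5 mm (distance between canister_crest and hook_seat below 0.015 m and contact force between canister and hook_arm above 2 N and contact force between canister and the fingers below 0.1 N and angle between canister's own z axis and vertical below 0.15 rad and value of joint hook_arm above 0.012 m and velocity of joint hook_arm between -0.02 and 0.02 m/s and linear speed of canister below 0.04 m/s and angular speed of canister below 0.4 rad/s and value of joint hold_key below 0.002 m); the robot touches nothing.
It fails at once if the hook moves faster than 0.085 m/s (dropped, jerked or let go with the spring not in balance) (velocity of joint hook_arm above 0.085 m/s or velocity of joint hook_arm below -0.085 m/s).
It fails at once if the hook is pulled down to its stop (more than 106 mm) (value of joint hook_arm above 0.106 m).
It fails at once if the hold key is pressed while the canister is not hanging free and still (value of joint hold_key above 0.003 m and not (distance between canister_crest and hook_seat below 0.015 m and contact force between canister and hook_arm above 2 N and contact force between canister and the fingers below 0.1 N and angle between canister's own z axis and vertical below 0.15 rad and value of joint hook_arm above 0.012 m and velocity of joint hook_arm between -0.03 and 0.03 m/s and linear speed of canister below 0.06 m/s and angular speed of canister below 0.6 rad/s)).
It fails at once if a bystander is moved more than 20 mm (distance of any of sample_cup, stain_bottle, timer, coverslip_box from where it was at the start of the episode above 0.02 m).
It also fails if it takes over 64 s, if anything falls off the work surface, if the arm or the gripper's body presses on something with over 40 N, if the wrist force passes 120 N, or if a joint passes its speed limit or range.

### The arm

A 7-joint arm with a two-finger parallel gripper is mounted at the origin on a cart in front of the work surface, level with it; the furniture and walls round the work are solid. World frame = base frame: x ahead of the robot, y to its left, z up, the work surface at z = 0. Lengths are in m, angles in rad, forces in N, time in s.
With the tool pointing down it reaches from about 0.4 to 0.85 m from the base axis. Payload 10.4 kg.
Tool frame: the origin (TCP) lies at the very end of the fingers, on their centre line; the grasp point (between the pads) lies 19 mm behind it (r.grip_point_offset is the distance from the TCP to the grasp point, in m); z points along the fingers, y is the direction in which the jaws open and shut (so a half turn about z gives the same grasp; the last joint's range is limited). The gripper opens to 87 mm and grips with 3 to 60 N. Pads are 19 mm wide; open, the fingers measure 117 mm over their backs; the gripper's body (75 mm by 190 mm) begins 51 mm behind the grasp point.
Start: joints at [1.217, 0.332, -0.065, 1.46, 0.022, 1.35, -0.088], TCP at [0.203, -0.591, 0.223] pointing down, gripper open.
Joint ranges: [-2.6, 2.6], [-0.5, 2.12], [-1.47, 1.34], [0.16, 2.42], [-1.27, 4.41], [0.06, 2.06], [-2.6, 2.6]. Speed limits (rad/s): [2.22, 2.22, 2.79, 2.79, 3.14, 3.14, 3.14].

### API

Orientations are given as a unit quaternion [x, y, z, w].
In Python, from station import r gives the robot as it stands. The module is installed in compiled form; this text tells all that it offers.
- The arm moves only by the tool servo_tool, never from a script. Its argument "motion" is one flat list of numbers, 5 for each row, row after row: the opening, from -1 (shut) to 1 (fully open), then the shift along the tool's x, y, z in mm, then the turn about the tool's z in rad. A call has 1 to 20 rows; each row shifts and turns the pose as measured when the row begins, along the tool's axes as they then stand; what a row does not reach is not made up. A row lasts 1/10 s, in which the tool goes at most 50 mm and 8.59 degrees, less where a joint would pass 70% of its speed; a pose out of reach is approached as far as the arm can. A call is refused whole if a number of a shift passes 50 or a number of a turn 0.15, either way. A call with a gripper value outside its range is refused whole. The fingers move at their own pace and stop on an object; "force" is the grip in N (left out, the last holds). Time passes only in rows, so rows that do not move let the fingers close. It gives the time, the measured TCP pose, the force and the opening at its end, in the units of the state.
- r.get_obs(): the state, without advancing time (a new reading comes with each control period).
- r.snapshot(name): name is "scene" or "side" or "wrist"; returns a dict with "frame" (480x640x3 uint8, red, green, blue), "fx", "fy", "cx", "cy" (pixels), "k1" (the pictures are not rectified: a ray, as slopes to the right and down, at radius r is drawn at 1 + k1 r^2 times it, then the intrinsics apply), "T" (4x4, takes a point from camera to world coordinates); the wrist camera has in their place "tool_from_camera" (4x4, takes a point from camera to tool coordinates, whose origin is the TCP and whose axes are the flange's). Camera axes: x right, y down, z forward; pixel columns grow to the right and rows downward; lengths in m; the calibration is good to about 2 mm. A picture is of the moment at which its call begins: read the wrist's pose just before it. There is no depth.
- r.finish_job(): hands the job in, once; it reports no verdict.
Trained networks look in a picture, given as the dict that the camera call returned (one of the last four; its "shot" number tells which), for a name from the list of things; names that differ only in an ending like _2 or _b are one class to them, and where a whole thing is asked for, a point or a joint stands for the part that bears it (a point fixed in the world has none). Each returns a list of dicts, best first, with "confidence" (0 to 1); they miss things now and then, are a little off and sometimes report something else, mostly with a low value. They report only what shows in the picture. A call takes as long as a camera call.
- r.boxes_of(picture, query): "box" ([left, top, right, bottom] in pixels, round what is visible of it).
- r.place_of(picture, query): "at" ([row, column] in pixels: a listed point, or the origin of a listed thing).
The state is a dict: "t": time; "joints": joint angles; "joint_vel": joint speeds; "effort": joint torques, N m; "eef_pos": TCP position; "orientation": TCP orientation; "wrist_force": force on the tool from outside, world axes, zero at the start; "moment": the same for the moment, N m; "width": finger opening in m.
Only numpy, scipy, OpenCV 4.12 (cv2) and the standard library are available. Lean on these libraries where they do the work, as an engineer would, in place of code of your own. Each camera call takes 0.05 s, during which the arm holds its last target.

## Working session

There is one attempt and no reset: what is moved stays moved. The work goes in short steps, Python scripts to look and compute and a tool call to move; the robot and the scene stay as the last step left them, time stands still between calls to the robot, and variables do not carry over. Pictures are saved under pics/ and viewed, and the job is handed in when it is done.

Besides the shell and the picture viewer there is one more tool, called after "Request:" by a JSON object that holds its "method" and its "body". servo_tool: Moves the arm, as the interface text tells. Its arguments: {"type":"object","properties":{"motion":{"type":"array","items":{"type":"number"}},"force":{"type":"number"}},"required":["motion"]}

```bash
mkdir -p pics; ls
cat > h.py <<'E'
import numpy as np, cv2
from station import r
from scipy.spatial.transform import Rotation as R
def ray(s,rc,T=None):
    v,u=rc
    x=np.array([(u-s['cx'])/s['fx'],(v-s['cy'])/s['fy']])
    y=x.copy()
    for _ in range(20): y=x/(1+s['k1']*(y@y))
    d=np.array([y[0],y[1],1.]); T=s['T'] if T is None else T
    T=np.array(T); d=T[:3,:3]@d
    return T[:3,3], d/np.linalg.norm(d)
def at_z(s,rc,z,T=None):
    o,d=ray(s,rc,T); return o+d*(z-o[2])/d[2]
def tri(rays):
    A=np.zeros((3,3));b=np.zeros(3)
    for o,d in rays:
        P=np.eye(3)-np.outer(d,d);A+=P;b+=P@o
    p=np.linalg.solve(A,b)
    return p,[np.linalg.norm((np.eye(3)-np.outer(d,d))@(p-o)) for o,d in rays]
def proj(s,p,T=None):
    T=np.array(s['T'] if T is None else T); c=np.linalg.inv(T)@np.append(p,1); x=c[:2]/c[2]; x=x*(1+s['k1']*(x@x))
    return np.array([x[1]*s['fy']+s['cy'],x[0]*s['fx']+s['cx']])
def wristT(s,o):
    T=np.eye(4);T[:3,:3]=R.from_quat(o['orientation']).as_matrix();T[:3,3]=o['eef_pos'];return T@np.array(s['tool_from_camera'])
def save(s,n): cv2.imwrite('pics/'+n+'.png',cv2.cvtColor(s['frame'],cv2.COLOR_RGB2BGR))
E
python3 - <<'E'
from h import *
np.set_printoptions(precision=4,suppress=True)
o=r.get_obs();print(o)
print(r.grip_point_offset)
S={}
for n in ['scene','side']:
    s=r.snapshot(n);save(s,n+'0');S[n]=s
    print(n,np.array(s['T']),s['fx'],s['k1'])
pts={}
for q in ['canister_grip','canister_crest','canister_center','hook_seat','balance','hold_key_top','sample_cup','stain_bottle','timer','coverslip_box']:
    rs=[]
    for n in S:
        a=r.place_of(S[n],q)
        print(q,n,[(np.round(x['at'],1),round(x['confidence'],2)) for x in a[:3]])
        if a: rs.append(ray(S[n],a[0]['at']))
    if len(rs)==2: print('   ',*tri(rs))
E
```

```text
pics
{'t': 0.0, 'joints': array([ 1.2174,  0.3329, -0.0647,  1.461 ,  0.0216,  1.3499, -0.0885]), 'joint_vel': array([-0.0001, -0.0002,  0.0008, -0.0028,  0.0001,  0.0004, -0.0014]), 'effort': array([  0.0008, -62.3258,   0.0251, -38.9893,  -0.0611,   0.0399,
         0.0001]), 'eef_pos': array([ 0.2029, -0.5907,  0.2217]), 'orientation': array([ 0.9863,  0.1647, -0.0002, -0.0007]), 'wrist_force': array([ 0.3209, -0.5424,  0.2353]), 'moment': array([0.001 , 0.001 , 0.0205]), 'width': 0.08722344789822013}
0.0187
scene [[-0.8264 -0.3174  0.4651 -0.0176]
 [-0.5628  0.4922 -0.6641  0.7485]
 [-0.0182 -0.8105 -0.5854  0.8379]
 [ 0.      0.      0.      1.    ]] 476.89161071153995 -0.04550093586951658
side [[-0.9865 -0.0755  0.1452  0.3402]
 [-0.1629  0.5376 -0.8273  0.8425]
 [-0.0156 -0.8398 -0.5427  0.7364]
 [ 0.      0.      0.      1.    ]] 465.2713390364658 0.03494345082643074
canister_grip scene [(array([222.7, 368.1]), 0.59)]
canister_grip side [(array([214.5, 348.2]), 0.71)]
    [ 0.4453 -0.162   0.153 ] [np.float64(0.001678448709671779), np.float64(0.0016784487096718529)]
canister_
[... 1128 characters left out ...]
 -0.0138] [np.float64(0.0013552736898509983), np.float64(0.0013552736898509792)]
stain_bottle scene [(array([266.3, 297.1]), 0.7)]
stain_bottle side [(array([280.8, 278. ]), 0.89)]
    [ 0.6158 -0.0773 -0.0094] [np.float64(0.00118899201800133), np.float64(0.0011889920180013752)]
timer scene [(array([290.1, 382.7]), 0.71)]
timer side [(array([280.4, 376.3]), 0.78), (array([376.5, 253.3]), 0.31)]
    [ 0.3653 -0.1119 -0.0044] [np.float64(0.0007932762535757778), np.float64(0.0007932762535757471)]
coverslip_box scene [(array([243.5, 417.4]), 0.64)]
coverslip_box side [(array([229.3, 379.1]), 0.8)]
    [ 0.3712 -0.3401  0.0061] [np.float64(0.0021482833111605083), np.float64(0.002148283311160494)]
```

View pics/scene0.png

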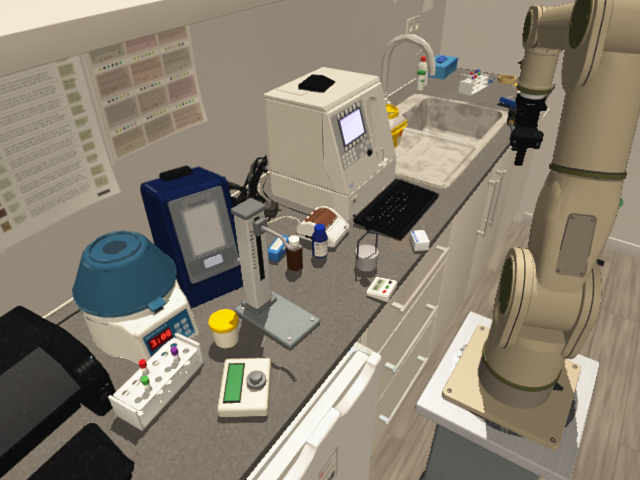

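View pics/side0.png

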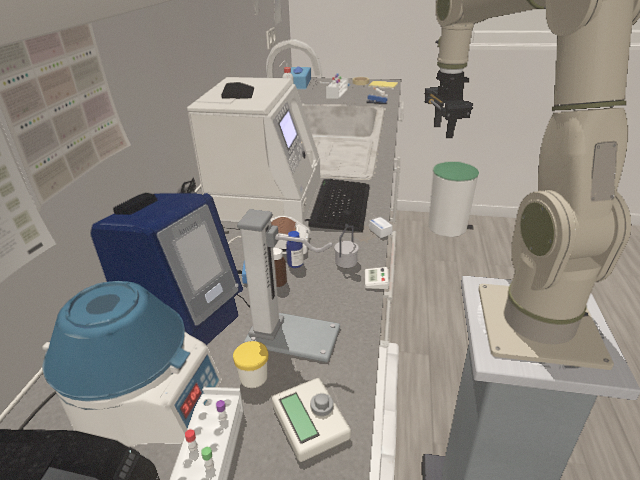

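Run:
```python
from h import *
np.set_printoptions(precision=4,suppress=True)
o=r.get_obs()
w=r.snapshot('wrist');print(np.array(w['tool_from_camera']),w['fx']);save(w,'w0')
S={n:r.snapshot(n) for n in ['scene','side']}
Z={'canister_grip':.141,'canister_crest':.112,'canister_center':.025,'hook_seat':.24,'balance':0,'hold_key_top':.035}
for q,z in Z.items():
    for n in S:
        for x in r.place_of(S[n],q)[:2]: print(q,n,round(x['confidence'],2),at_z(S[n],x['at'],z))
def crop(n,r0,r1,c0,c1,k):
    f=S[n]['frame'][r0:r1,c0:c1]; return cv2.resize(f,None,fx=k,fy=k,interpolation=cv2.INTER_CUBIC)
a=crop('scene',190,315,230,430,4);b=crop('side',190,300,230,430,4)
for n,i in(('c0',a),('c1',b)): cv2.imwrite(f'pics/{n}.png',i[:,:,::-1])
```

```text
[[ 0.0002 -0.9688 -0.2478  0.0672]
 [ 1.     -0.      0.0007  0.0006]
 [-0.0007 -0.2478  0.9688 -0.1611]
 [ 0.      0.      0.      1.    ]] 402.7021507719745
canister_grip scene 0.58 [ 0.4497 -0.1707  0.141 ]
canister_grip side 0.97 [ 0.4423 -0.1841  0.141 ]
canister_crest scene 0.96 [ 0.4459 -0.1712  0.112 ]
canister_crest side 0.92 [ 0.452  -0.1854  0.112 ]
canister_center scene 0.74 [ 0.4559 -0.1719  0.025 ]
canister_center scene 0.49 [ 0.6634 -0.1061  0.025 ]
canister_center side 0.55 [ 0.4499 -0.1737  0.025 ]
hook_seat scene 0.9 [0.4807 0.1179 0.24  ]
hook_seat side 0.6 [0.4781 0.1291 0.24  ]
balance scene 0.83 [0.5929 0.1155 0.    ]
balance side 0.71 [0.5999 0.1196 0.    ]
hold_key_top scene 0.5 [0.4446 0.3058 0.035 ]
hold_key_top side 0.57 [ 0.3606 -0.0502  0.035 ]
hold_key_top side 0.49 [0.4448 0.2991 0.035 ]
```

```bash
sleep 0
```

```text
(no output)
```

View pics/c0.png

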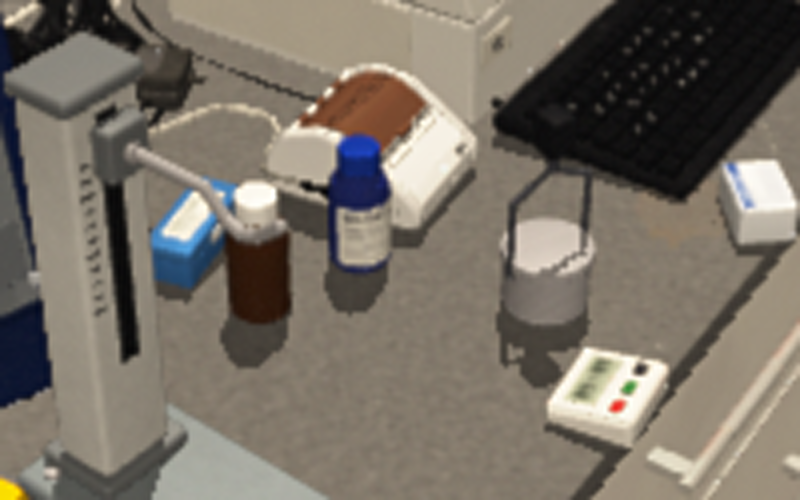

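View pics/c1.png

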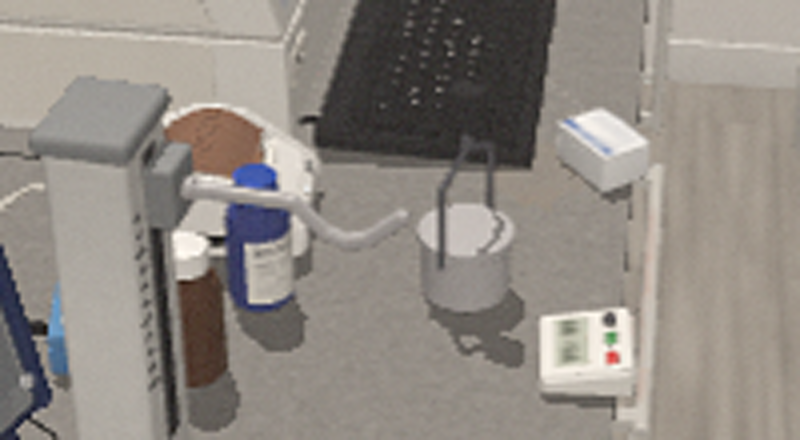

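Request:
{"method": "servo_tool", "body": {"motion": [1,10,-9,-20,0,1,30,-27,-15,0,1,36,-32,-10,0,1,36,-32,-10,0,1,36,-32,-8,0,1,36,-32,-8,0,1,36,-32,-5,0,1,36,-32,0,0,1,36,-32,0,0,1,36,-32,0,0,1,25,-22,0,0,1,0,0,0,0]}}

```text
t: 3.05
eef_pos: [0.4419, -0.1644, 0.3017]
orientation: [0.987, 0.163, 0.001, 0.002]
wrist_force: [-0.4, -1.1, -0.4]
width: 0.0869
```

```bash
cat > look.py <<'E'
import sys
from h import *
np.set_printoptions(precision=4,suppress=True)
o=r.get_obs(); w=r.snapshot('wrist'); save(w,sys.argv[1]); T=wristT(w,o)
print(o['t'],o['eef_pos'],R.from_quat(o['orientation']).as_euler('xyz'),o['wrist_force'])
Z={'canister_grip':.141,'canister_crest':.112,'canister_center':.025,'hook_seat':.24,'hold_key_top':.035}
for q in sys.argv[2:]:
    for x in r.place_of(w,q)[:2]: print(q,x['at'],round(x['confidence'],2),at_z(w,x['at'],Z[q],T))
E
python3 look.py w1 canister_grip canister_crest canister_center
```

```text
3.05 [ 0.4419 -0.1644  0.3017] [ 3.1373 -0.0016  0.3281] [-0.4379 -1.0817 -0.3966]
canister_grip [221.4, 337.7] 0.6 [ 0.4528 -0.1767  0.141 ]
canister_crest [215.7, 330.5] 0.98 [ 0.4509 -0.1721  0.112 ]
canister_center [204.4, 332.5] 0.97 [ 0.4499 -0.1774  0.025 ]
```

```bash
sleep 0
```

```text
(no output)
```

View pics/w1.png

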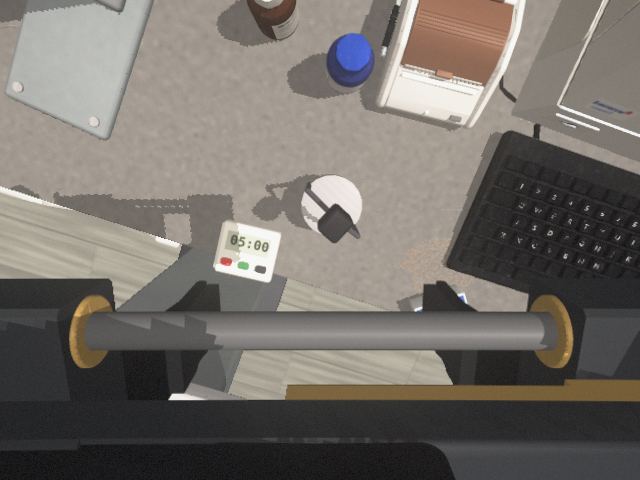

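Run:
```python
from h import *
np.set_printoptions(precision=4,suppress=True)
o=r.get_obs(); w=r.snapshot('wrist');T=wristT(w,o)
a=w['frame'][160:260,280:390];cv2.imwrite('pics/c2.png',cv2.resize(a,None,fx=7,fy=6,interpolation=cv2.INTER_CUBIC)[:,:,::-1])
for p in [(187,309),(236,357)]: print(at_z(w,p,.096,T))
A,B=[at_z(w,p,.096,T) for p in [(187,309),(236,357)]];d=B-A;print(np.linalg.norm(d),np.degrees(np.arctan2(d[1],d[0])))
P=[at_z(w,p,.014,T) for p in [(0,155),(130,112),(100,12),(134,98)]];print(P)
for d in (P[1]-P[0],P[3]-P[2]):print(np.degrees(np.arctan2(d[1],d[0])))
```

```text
[ 0.4643 -0.1529  0.096 ]
[ 0.435  -0.2094  0.096 ]
0.06358810256942342 -117.37808185092264
[array([0.5818, 0.0459, 0.014 ]), array([0.4471, 0.063 , 0.014 ]), array([0.4439, 0.1655, 0.014 ]), array([0.4383, 0.0762, 0.014 ])]
172.7831004653527
-93.5787972797297
```

```bash
sleep 0
```

```text
(no output)
```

View pics/c2.png

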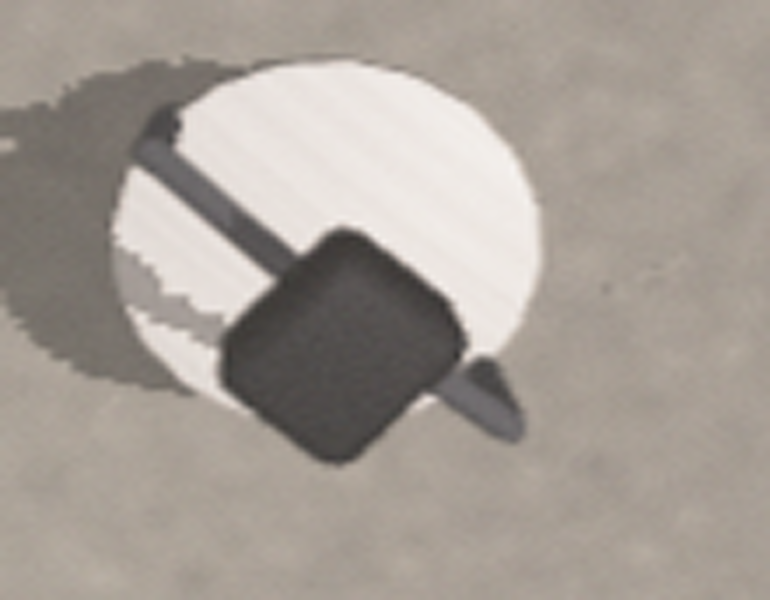

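Request:
{"method": "servo_tool", "body": {"motion": [1,4,16,10,0,1,0,0,20,0.134,1,0,0,20,0.134,1,0,0,10,0.134,1,0,0,0,0.134,1,0,0,0,0.134,1,0,0,0,0.134,1,0,0,0,0]}}

```text
t: 4.1
eef_pos: [0.4429, -0.1974, 0.238]
orientation: [0.964, -0.266, 0.0, 0.003]
wrist_force: [0.8, -0.5, -0.0]
width: 0.0869
```

```bash
python3 look.py w2 canister_grip canister_crest canister_center
```

```text
4.1 [ 0.4429 -0.1974  0.238 ] [ 3.1366 -0.0018 -0.5379] [ 0.8134 -0.4536 -0.0402]
canister_grip [257.5, 288.5] 0.96 [ 0.4487 -0.1772  0.141 ]
canister_crest [244.4, 288.6] 0.73 [ 0.4513 -0.1764  0.112 ]
canister_center [223.0, 293.5] 0.6 [ 0.4516 -0.1747  0.025 ]
canister_center [319.0, 276.8] 0.37 [ 0.3769 -0.1088  0.025 ]
```

```bash
sleep 0
```

```text
(no output)
```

View pics/w2.png

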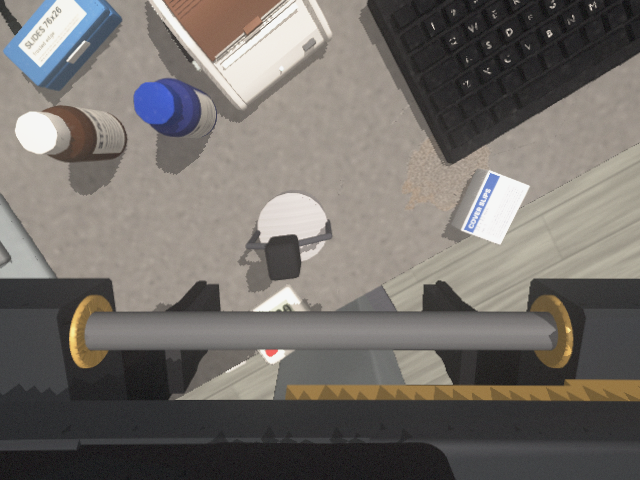

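Run:
```python
from h import *
np.set_printoptions(precision=4,suppress=True)
o=r.get_obs(); w=r.snapshot('wrist');T=wristT(w,o)
a=w['frame'][180:290,230:350];cv2.imwrite('pics/c3.png',cv2.resize(a,None,fx=6,fy=5,interpolation=cv2.INTER_CUBIC)[:,:,::-1])
A,B=[at_z(w,p,.096,T) for p in [(243,250),(232,329)]];d=B-A;print((A+B)/2,np.linalg.norm(d),np.degrees(np.arctan2(d[1],d[0])))
```

```text
[ 0.4533 -0.1757  0.096 ] 0.06174708736110333 -112.34447430856817
```

View pics/c3.png

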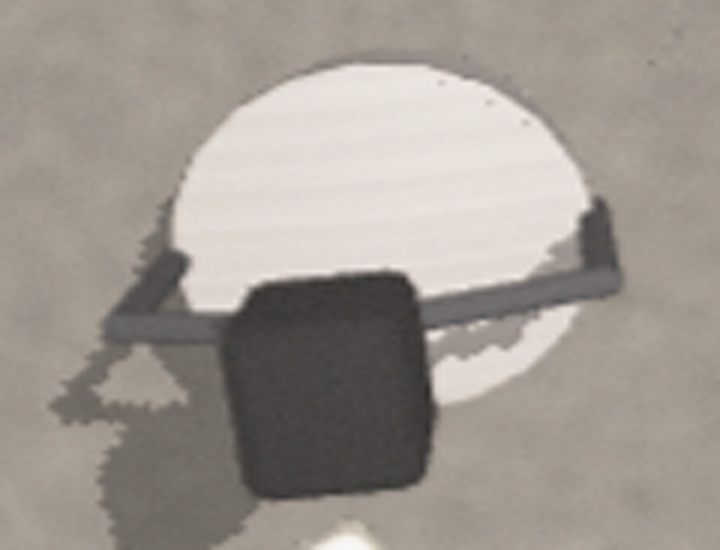

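Request:
{"method": "servo_tool", "body": {"motion": [1,0,0,0,-0.1,1,-2,-22,0,0,1,0,0,30,0,1,0,0,25,0,1,0,0,0,0]}}

```text
t: 4.85
eef_pos: [0.4519, -0.1755, 0.183]
orientation: [0.978, -0.207, 0.002, 0.003]
wrist_force: [-0.6, 0.2, -0.2]
width: 0.0869
```

```bash
python3 look.py w3 canister_grip canister_crest
```

```text
4.85 [ 0.4519 -0.1755  0.183 ] [ 3.1366 -0.005  -0.4168] [-0.6339  0.1513 -0.2063]
canister_grip [279.7, 319.0] 0.73 [ 0.4501 -0.1745  0.141 ]
canister_grip [235.5, 531.6] 0.27 [ 0.4275 -0.2846  0.141 ]
canister_crest [260.2, 315.5] 0.8 [ 0.4532 -0.1737  0.112 ]
```

```bash
sleep 0
```

```text
(no output)
```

View pics/w3.png

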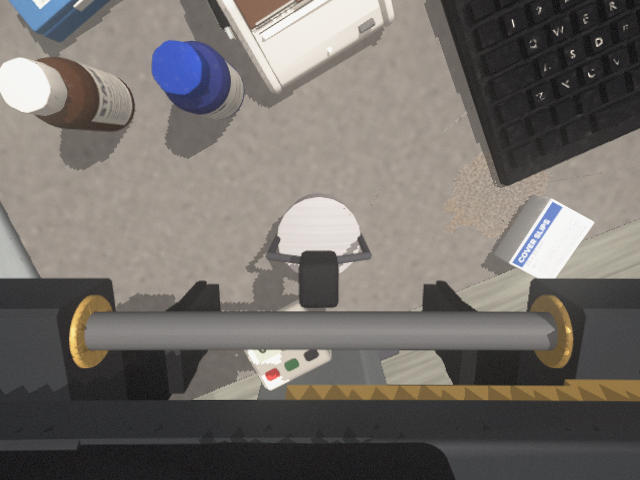

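Request:
{"method": "servo_tool", "body": {"motion": [1,0,0,25,-0.02,1,0,0,25,0,1,0,0,10,0,1,0,0,0,0,-1,0,0,0,0,-1,0,0,0,0,-1,0,0,0,0,-1,0,0,0,0,-1,0,0,0,0,-1,0,0,0,0], "force": 35}}

```text
t: 6.0
eef_pos: [0.4603, -0.1801, 0.136]
orientation: [0.98, -0.198, 0.012, 0.006]
wrist_force: [-0.0, 0.9, -0.5]
width: 0.0471
```

```bash
python3 look.py w4
```

```text
6.0 [ 0.4603 -0.1801  0.136 ] [ 3.1354 -0.0259 -0.3978] [-0.0453  0.8651 -0.5437]
```

```bash
sleep 0
```

```text
(no output)
```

View pics/w4.png

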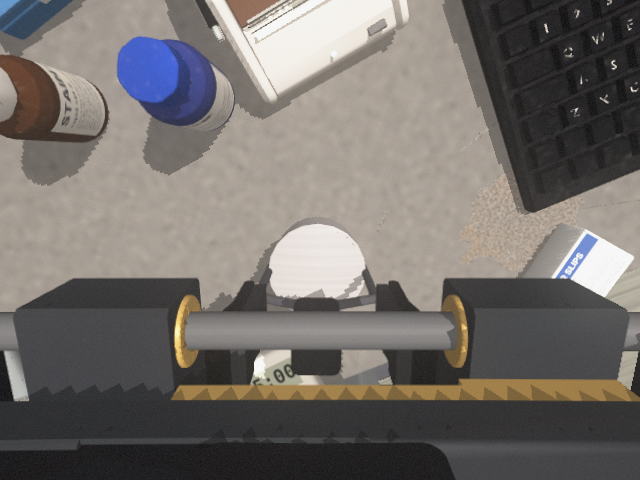

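```bash
python3 -c "
from h import *
np.set_printoptions(precision=3,suppress=True)
o=r.get_obs();print(o['joints'],o['joint_vel'],o['eef_pos'],o['width'],o['effort'])"
```

```text
[ 0.727  0.129 -0.48   1.909  0.078  1.095 -1.752] [-0.     0.001  0.     0.001 -0.002 -0.001 -0.002] [ 0.46  -0.18   0.136] 0.04285459522311986 [  0.021 -42.01   -1.913 -36.016   0.046  -0.198  -0.001]
```

Request:
{"method": "servo_tool", "body": {"motion": [0.2,-3,0,4,0,0.2,-3,0,4,0,0.2,-3,0,4,0,0.2,0,0,1,0,0.2,0,0,0,0]}}

```text
t: 6.55
eef_pos: [0.4509, -0.1763, 0.121]
orientation: [0.98, -0.198, 0.011, 0.005]
wrist_force: [1.0, -0.6, 0.8]
width: 0.0524
```

```bash
python3 look.py w5 canister_crest canister_grip; python3 -c "
from h import *
o=r.get_obs();print(R.from_quat(o['orientation']).as_matrix())"
```

```text
6.55 [ 0.4509 -0.1763  0.121 ] [ 3.1354 -0.0247 -0.3978] [ 1.0368 -0.6143  0.8405]
canister_crest [295.7, 312.4] 0.79 [ 0.4536 -0.174   0.112 ]
[[ 0.92163155 -0.38750788  0.02080676]
 [-0.38725044 -0.92184599 -0.01539718]
 [ 0.02514716  0.0061331  -0.99966495]]
```

```bash
sleep 0
```

```text
(no output)
```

View pics/w5.png

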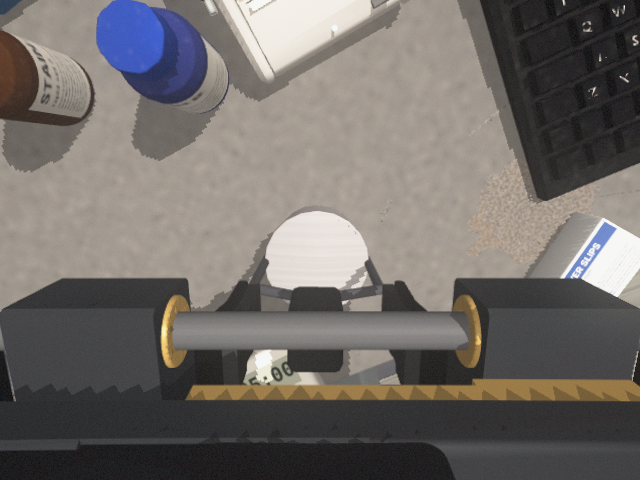

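Request:
{"method": "servo_tool", "body": {"motion": [-1,0,0,0,0,-1,0,0,0,0,-1,0,0,0,0,-1,0,0,0,0,-1,0,0,0,0,-1,0,0,0,0,-1,0,0,0,0], "force": 35}}

```text
t: 7.4
eef_pos: [0.452, -0.1757, 0.1217]
orientation: [0.98, -0.197, 0.012, 0.005]
wrist_force: [0.6, 1.3, -0.6]
width: 0.0198
```

```bash
python3 look.py w6; python3 -c "
from h import *
for i in range(6):
  o=r.get_obs();print(o['t'],o['wrist_force'],o['width']);r.snapshot('wrist')"
```

```text
7.4 [ 0.452  -0.1757  0.1217] [ 3.1366 -0.0258 -0.3973] [ 0.5733  1.3295 -0.6239]
7.45 [ 0.21259512  0.25864546 -0.75166163] 0.019611030233201262
7.5 [ 0.21029465  1.88814818 -0.06265824] 0.019760431715579174
7.55 [ 0.65658453  1.09601417 -0.50205569] 0.01968310323248471
7.6 [-0.15887797  1.22160106 -0.76731607] 0.0199683763500727
7.65 [ 0.69512263  1.32367863 -0.48765383] 0.019979487040666148
7.7 [-0.17949122  1.73203896 -0.31670247] 0.019973851745584165
```

Request:
{"method": "servo_tool", "body": {"motion": [-1,0,0,-5,0,-1,0,0,-10,0,-1,0,0,-15,0,-1,0,0,-18,0,-1,0,0,-18,0,-1,0,0,-18,0,-1,0,0,-18,0,-1,0,0,-18,0,-1,0,0,-18,0,-1,0,0,-18,0,-1,0,0,-15,0,-1,0,0,-8,0,-1,0,0,-2,0,-1,0,0,0,0,-1,0,0,0,0]}}

```text
t: 9.25
eef_pos: [0.4394, -0.1731, 0.307]
orientation: [0.98, -0.198, 0.002, 0.005]
wrist_force: [0.4, 0.3, -8.8]
width: 0.0197
```

```bash
cat > f.py <<'E'
from h import *
import sys
np.set_printoptions(precision=3,suppress=True)
F=[]
for i in range(int(sys.argv[1])):
  o=r.get_obs();F.append(o['wrist_force']);r.snapshot('wrist')
F=np.array(F);print(o['t'],o['eef_pos'],R.from_quat(o['orientation']).as_euler('xyz'),o['width']);print(F.mean(0),F.std(0)/len(F)**.5,F[:,2]);print(o['joints'])
E
python3 f.py 12;python3 - <<'E'
from h import *
s=r.snapshot('scene');save(s,'s2');s=r.snapshot('side');save(s,'d2')
E
```

```text
9.8 [ 0.44  -0.173  0.308] [ 3.133 -0.007 -0.399] 0.019650324341049012
[ 0.061 -0.04  -8.598] [0.189 0.077 0.143] [-8.752 -8.695 -8.679 -8.574 -8.117 -7.682 -9.59  -8.186 -8.391 -8.525
 -8.603 -9.38 ]
[ 0.752 -0.023 -0.467  1.688 -0.001  1.468 -1.685]
```

```bash
sleep 0
```

```text
(no output)
```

View pics/s2.png

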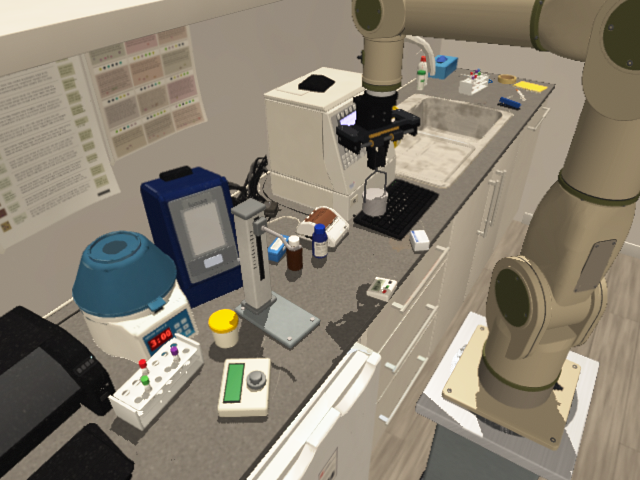

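View pics/d2.png

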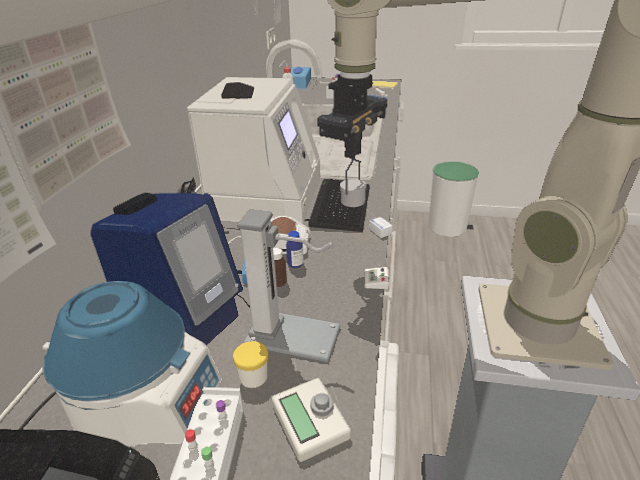

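Request:
{"method": "servo_tool", "body": {"motion": [-1,0,0,0,-0.08,-1,0,0,0,-0.08,-1,0,0,0,-0.08,-1,0,0,0,-0.07,-1,-2,-8,2,0,-1,-3,-16,2,0,-1,-4,-24,2,0,-1,-4,-24,2,0,-1,-4,-24,2,0,-1,-4,-24,2,0,-1,-4,-24,2,0,-1,-4,-24,2,0,-1,-4,-24,2,0,-1,-4,-24,2,0,-1,-4,-24,0,0,-1,-4,-20,0,0,-1,-4,-15,0,0,-1,-2,-8,0,0,-1,0,0,0,0]}}

```text
t: 11.85
eef_pos: [0.4027, 0.1429, 0.2811]
orientation: [0.999, -0.046, 0.002, 0.007]
wrist_force: [0.5, -0.4, -8.3]
width: 0.0195
```

```bash
python3 look.py w7 hook_seat canister_grip;python3 - <<'E'
from h import *
o=r.get_obs();print(o['joints'],R.from_quat(o['orientation']).as_matrix()[:,2])
for n in('scene','side'):
    s=r.snapshot(n);save(s,n+'3')
    for x in r.place_of(s,'hook_seat')[:1]: print(n,x['confidence'],at_z(s,x['at'],.24))
E
```

```text
11.85 [0.4027 0.1429 0.2811] [ 3.1275 -0.0046 -0.0917] [ 0.5253 -0.4442 -8.2974]
hook_seat [129.7, 339.3] 0.62 [0.4757 0.1259 0.24  ]
canister_grip [14.6, 324.1] 0.29 [0.5534 0.124  0.141 ]
[ 0.49303354 -0.13543489 -0.84598049  1.80940547 -0.08714551  1.42487252
 -2.000855  ] [ 0.00322603 -0.01482418 -0.99988491]
scene 0.87 [0.47196498 0.1180623  0.24      ]
side 0.61 [0.48252092 0.1256674  0.24      ]
```

```bash
sleep 0
```

```text
(no output)
```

View pics/w7.png

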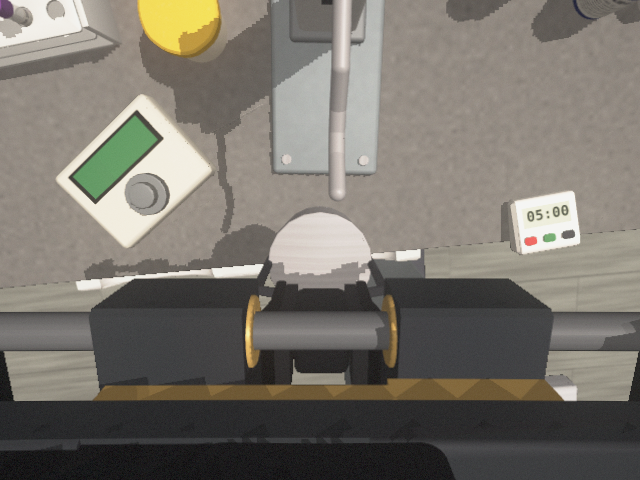

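View pics/side3.png

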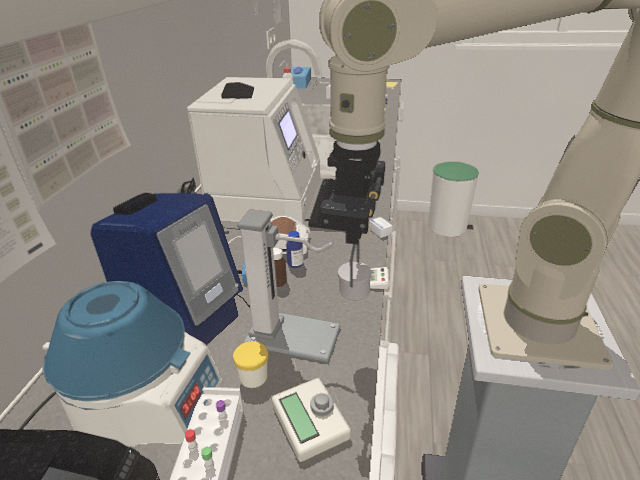

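Run:
```python
from h import *
np.set_printoptions(precision=4,suppress=True)
o=r.get_obs(); w=r.snapshot('wrist');T=wristT(w,o)
a=w['frame'][0:220,260:400];cv2.imwrite('pics/c4.png',cv2.resize(a,None,fx=4,fy=2.7,interpolation=cv2.INTER_CUBIC)[:,:,::-1])
tip=at_z(w,(193,337),.258,T);arm=at_z(w,(5,342.5),.258,T);d=arm-tip;L=np.linalg.norm(d);d/=L
print(tip,arm,L,np.degrees(np.arctan2(d[1],d[0])),'seat',tip+d*.027)
for z in(.03,.035,.04):print('key',at_z(w,(190,147),z,T))
print(r.place_of(w,'hold_key_top'))
```

```text
[0.4486 0.1277 0.258 ] [0.5246 0.119  0.258 ] 0.07655597374379278 -6.531319885401553 seat [0.4754 0.1246 0.258 ]
key [0.4429 0.3087 0.03  ]
key [0.4433 0.3066 0.035 ]
key [0.4436 0.3045 0.04  ]
[{'at': [195.8, 139.9], 'confidence': 0.57}]
```

View pics/c4.png

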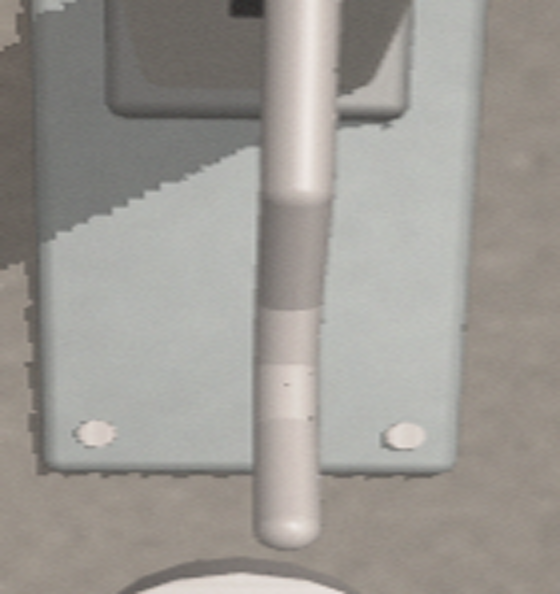

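Run:
```python
from h import *
np.set_printoptions(precision=4,suppress=True)
o=r.get_obs(); w=r.snapshot('wrist');T=wristT(w,o)
f=w['frame'].astype(int)
for row in (5,30,60,120,150,170,190,200): print(row,[tuple(f[row,c])[0] -tuple(f[row,c])[2] for c in range(316,352,2)],[f[row,c].sum()//3 for c in range(316,352,2)])
```

```text
5 [np.int64(9), np.int64(5), np.int64(3), np.int64(2), np.int64(3), np.int64(5), np.int64(10), np.int64(12), np.int64(14), np.int64(15), np.int64(16), np.int64(11), np.int64(15), np.int64(17), np.int64(12), np.int64(11), np.int64(9), np.int64(9)] [np.int64(101), np.int64(67), np.int64(51), np.int64(55), np.int64(55), np.int64(72), np.int64(124), np.int64(149), np.int64(170), np.int64(184), np.int64(208), np.int64(228), np.int64(212), np.int64(192), np.int64(172), np.int64(117), np.int64(101), np.int64(101)]
30 [np.int64(10), np.int64(7), np.int64(10), np.int64(10), np.int64(8), np.int64(8), np.int64(10), np.int64(12), np.int64(13), np.int64(16), np.int64(11), np.int64(11), np.int64(17), np.int64(16), np.int64(13), np.int64(10), np.int64(6), np.int64(11)] [np.int64(103), np.int64(103), np.int64(105), np.int64(104), np.int64(102), np.int64(104), np.int64(133), np.int64(157), np.int64(174), np.int64(193), np.int64(217), np.int64(229), np.int64(207), np.int64(186), np.int64(162), np.int64(104), np.int64(105), np.int64(106)]
60 [np.int64(2), np.int64(1), np.int64(2), np.int64(2), np.int64
[... 2358 characters left out ...]
64(159), np.int64(177), np.int64(190), np.int64(197), np.int64(200), np.int64(189), np.int64(161), np.int64(145), np.int64(147), np.int64(147), np.int64(143), np.int64(147)]
200 [np.int64(17), np.int64(18), np.int64(18), np.int64(17), np.int64(16), np.int64(9), np.int64(12), np.int64(15), np.int64(15), np.int64(16), np.int64(12), np.int64(14), np.int64(15), np.int64(17), np.int64(17), np.int64(17), np.int64(18), np.int64(19)] [np.int64(145), np.int64(144), np.int64(144), np.int64(146), np.int64(147), np.int64(111), np.int64(138), np.int64(156), np.int64(168), np.int64(176), np.int64(177), np.int64(160), np.int64(143), np.int64(145), np.int64(146), np.int64(145), np.int64(144), np.int64(144)]
```

Run:
```python
from h import *
np.set_printoptions(precision=4,suppress=True)
o=r.get_obs(); w=r.snapshot('wrist');T=wristT(w,o)
tip=at_z(w,(195,332.2),.258,T);arm=at_z(w,(5,336.5),.258,T);d=arm-tip;L=np.linalg.norm(d);d/=L
print(o['eef_pos'],tip,arm,L,np.degrees(np.arctan2(d[1],d[0])),'seat',tip+d*.027)
print('bend',at_z(w,(66,335),.258,T))
Rm=R.from_quat(o['orientation']).as_matrix()
p=o['eef_pos']+Rm@[0,0,.0097];print('crest if rigid',p)
d2=tip+d*.027-p; print('delta in tool',Rm.T@d2)
# visible lid centre
for rc in[(255,320)]:print(at_z(w,rc,p[2]-.062,T))
```

```text
[0.4037 0.1408 0.2811] [0.4478 0.1304 0.258 ] [0.5247 0.122  0.258 ] 0.07745054988979551 -6.277662929533716 seat [0.4746 0.1275 0.258 ]
bend [0.502  0.1245 0.258 ]
crest if rigid [0.4037 0.1407 0.2714]
delta in tool [0.0718 0.0063 0.0138]
[0.4067 0.1393 0.2094]
```

Request:
{"method": "servo_tool", "body": {"motion": [-1,0,3,-4,0.01,-1,0,3,-3,0,-1,5,0,0,0,-1,10,0,0,0,-1,10,0,0,0,-1,5,0,0,0,-1,0,0,0,0]}}

```text
t: 13.1
eef_pos: [0.4364, 0.1302, 0.2891]
orientation: [0.999, -0.053, 0.002, 0.007]
wrist_force: [-1.3, 0.0, -9.3]
width: 0.0198
```

```bash
python3 look.py w8 hook_seat;python3 - <<'E'
from h import *
np.set_printoptions(precision=4,suppress=True)
o=r.get_obs(); Rm=R.from_quat(o['orientation']).as_matrix()
p=o['eef_pos']+Rm@[0,0,.0097];print('crest',p, Rm.T@(np.array([.475,.1272,.24])-p))
s=r.snapshot('side');save(s,'side4');a=s['frame'][190:310,250:410];cv2.imwrite('pics/c5.png',cv2.resize(a,None,fx=5,fy=5,interpolation=cv2.INTER_CUBIC)[:,:,::-1])
E
```

```text
13.1 [0.4364 0.1302 0.2891] [ 3.1283 -0.0055 -0.1069] [-1.2557  0.0238 -9.3095]
hook_seat [200.5, 318.6] 0.67 [0.4751 0.1258 0.24  ]
crest [0.4356 0.1303 0.2794] [ 0.0393 -0.0017  0.0396]
```

```bash
sleep 0
```

```text
(no output)
```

View pics/w8.png

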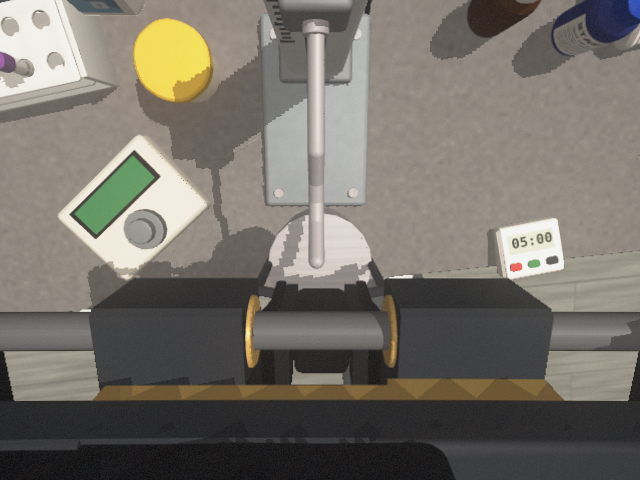

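View pics/c5.png

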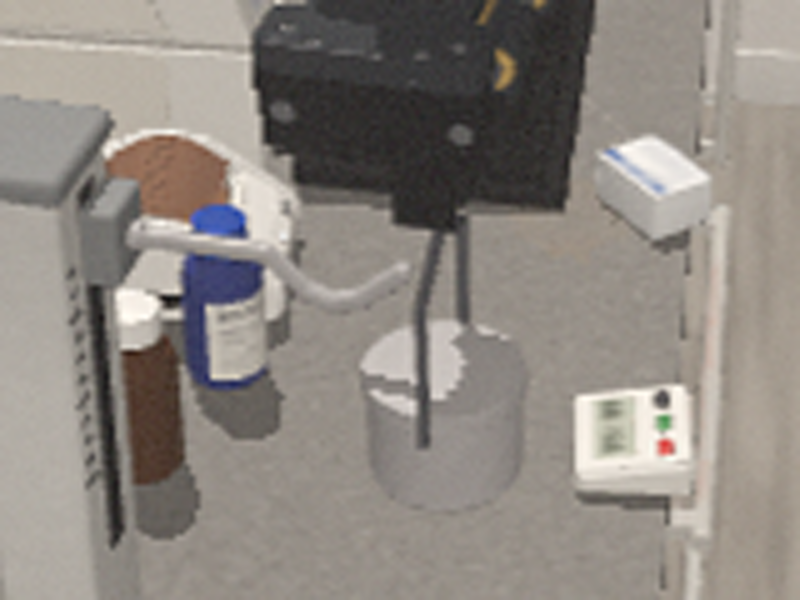

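Request:
{"method": "servo_tool", "body": {"motion": [-1,5,-1,0,0,-1,8,0,0,0,-1,8,0,0,0,-1,8,0,0,0,-1,5,0,0,0,-1,3,0,0,0,-1,0,0,0,0]}}

```text
t: 13.95
eef_pos: [0.4756, 0.127, 0.2892]
orientation: [0.999, -0.053, 0.002, 0.007]
wrist_force: [-1.5, 0.4, -8.8]
width: 0.0199
```

```bash
python3 look.py w9 hook_seat;python3 - <<'E'
from h import *
np.set_printoptions(precision=4,suppress=True)
o=r.get_obs(); Rm=R.from_quat(o['orientation']).as_matrix()
p=o['eef_pos']+Rm@[0,0,.0097];print('crest',p, Rm.T@(np.array([.475,.1272,.24])-p))
s=r.snapshot('side');save(s,'side5');a=s['frame'][190:310,250:410];cv2.imwrite('pics/c6.png',cv2.resize(a,None,fx=5,fy=5,interpolation=cv2.INTER_CUBIC)[:,:,::-1])
E
```

```text
13.95 [0.4756 0.127  0.2892] [ 3.1273 -0.0054 -0.1069] [-1.5009  0.4442 -8.7623]
hook_seat [271.1, 318.2] 0.75 [0.4759 0.127  0.24  ]
crest [0.4752 0.1271 0.2796] [-0.0004 -0.0007  0.0396]
```

```bash
sleep 0
```

```text
(no output)
```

View pics/w9.png

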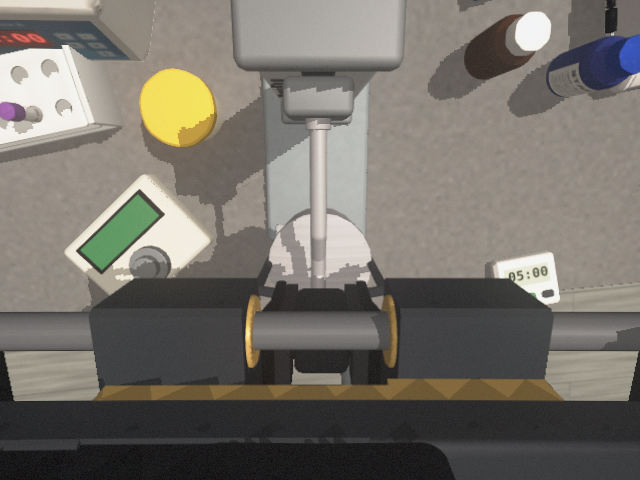

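View pics/c6.png

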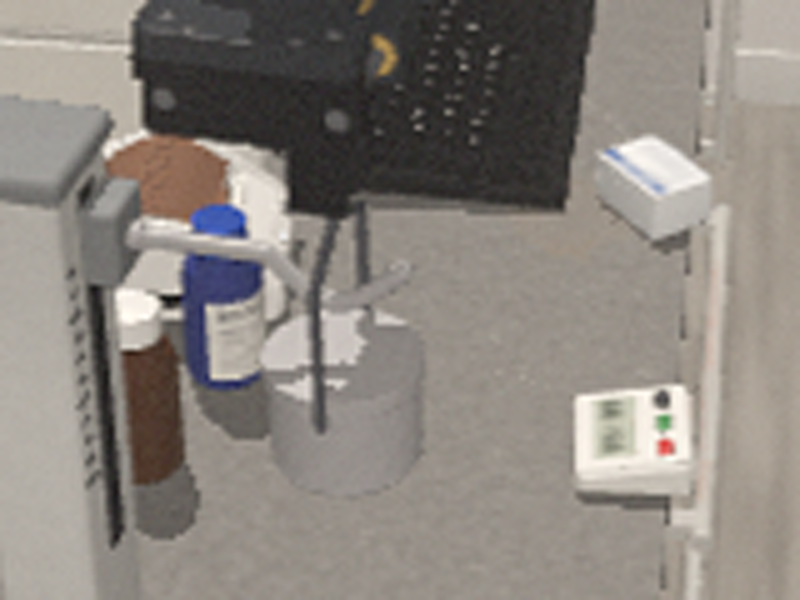

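Request:
{"method": "servo_tool", "body": {"motion": [-1,0,0,4,0,-1,0,0,6,0,-1,0,0,6,0,-1,0,0,5,0,-1,0,0,3,0,-1,0,0,2,0,-1,0,0,2,0,-1,0,0,2,0,-1,0,0,2,0,-1,0,0,2,0,-1,0,0,2,0,-1,0,0,2,0,-1,0,0,2,0,-1,0,0,2,0,-1,0,0,2,0,-1,0,0,2,0,-1,0,0,0,0]}}

```text
t: 15.8
eef_pos: [0.4749, 0.1271, 0.24]
orientation: [0.999, -0.053, 0.003, 0.008]
wrist_force: [0.5, 0.9, -6.6]
width: 0.0194
```

```bash
python3 f.py 4;python3 look.py w10;python3 - <<'E'
from h import *
s=r.snapshot('side');save(s,'side6');a=s['frame'][190:310,250:410];cv2.imwrite('pics/c7.png',cv2.resize(a,None,fx=5,fy=5,interpolation=cv2.INTER_CUBIC)[:,:,::-1])
E
```

```text
15.95 [0.475 0.127 0.24 ] [ 3.127 -0.007 -0.106] 0.019549816299486336
[-0.081  0.744 -6.176] [0.288 0.163 0.184] [-6.614 -6.44  -5.96  -5.69 ]
[ 0.469  0.092 -0.87   1.741  0.089  1.343 -2.096]
16.0 [0.475  0.1271 0.2404] [ 3.1267 -0.0075 -0.1059] [-0.159   0.0578 -6.936 ]
```

```bash
sleep 0
```

```text
(no output)
```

View pics/w10.png

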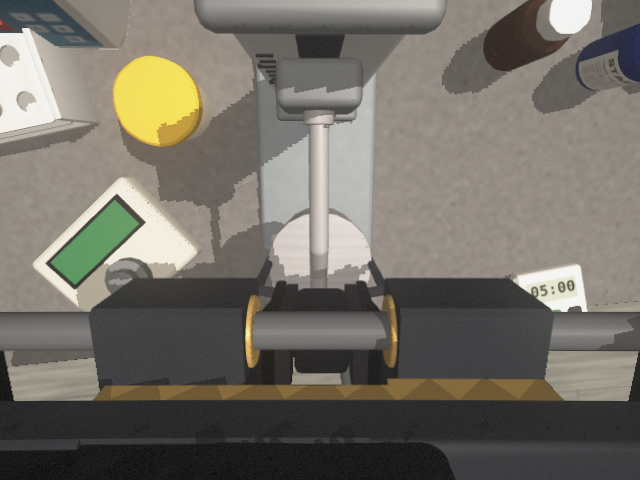

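View pics/c7.png

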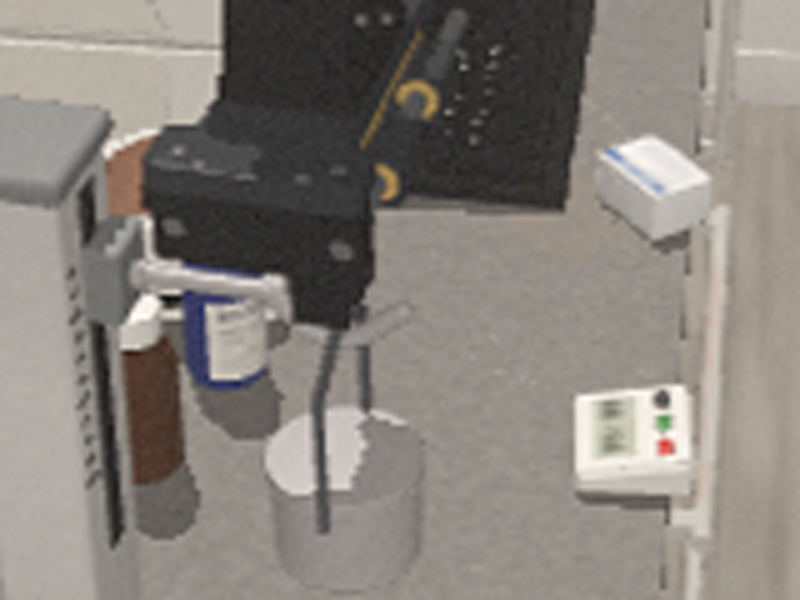

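Request:
{"method": "servo_tool", "body": {"motion": [-1,0,0,2,0,-1,0,0,3,0,-1,0,0,3,0,-1,0,0,3,0,-1,0,0,3,0,-1,0,0,3,0,-1,0,0,3,0,-1,0,0,3,0,-1,0,0,3,0,-1,0,0,3,0,-1,0,0,3,0,-1,0,0,3,0,-1,0,0,3,0,-1,0,0,3,0,-1,0,0,3,0,-1,0,0,3,0,-1,0,0,2,0,-1,0,0,1,0,-1,0,0,0,0]}}

```text
t: 18.0
eef_pos: [0.4758, 0.1275, 0.1872]
orientation: [0.999, -0.053, 0.004, 0.007]
wrist_force: [-0.8, 1.0, -1.2]
width: 0.0197
```

```bash
python3 f.py 10;python3 - <<'E'
from h import *
s=r.snapshot('side');save(s,'side7');a=s['frame'][220:340,250:410];cv2.imwrite('pics/c8.png',cv2.resize(a,None,fx=5,fy=5,interpolation=cv2.INTER_CUBIC)[:,:,::-1])
E
```

```text
18.45 [0.476 0.127 0.187] [ 3.128 -0.009 -0.105] 0.01975237621645836
[-1.573  1.012 -1.574] [0.253 0.195 0.175] [-1.221 -1.643 -1.697 -1.497 -2.319 -0.95  -2.319 -0.901 -0.907 -2.284]
[ 0.453  0.14  -0.87   1.817  0.13   1.236 -2.131]
```

```bash
sleep 0
```

```text
(no output)
```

View pics/c8.png

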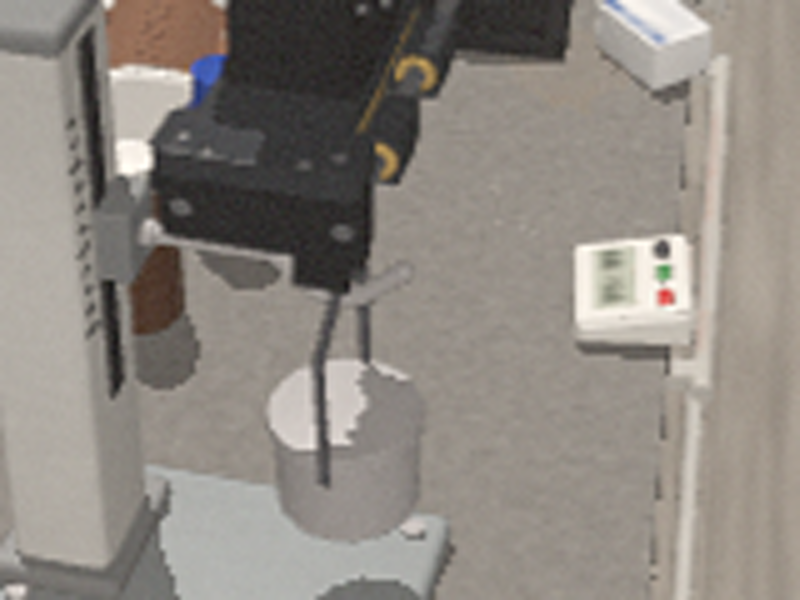

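Request:
{"method": "servo_tool", "body": {"motion": [-1,0,0,2,0,-1,0,0,3,0,-1,0,0,3,0,-1,0,0,3,0,-1,0,0,2,0,-1,0,0,0,0,-1,0,0,0,0]}}

```text
t: 19.25
eef_pos: [0.4761, 0.1276, 0.1732]
orientation: [0.999, -0.052, 0.004, 0.007]
wrist_force: [-2.1, 1.5, -1.0]
width: 0.0194
```

```bash
python3 f.py 24
```

```text
20.4 [0.476 0.128 0.173] [ 3.129 -0.01  -0.105] 0.019646545304436238
[-2.087  1.248 -0.512] [0.101 0.093 0.087] [-0.97  -0.744 -0.587 -0.383 -0.638  0.343 -0.749 -0.932 -0.593 -0.
 -0.44  -0.693  0.08  -0.775 -0.234 -0.919 -0.677 -0.383  0.074 -0.416
 -0.693 -0.969 -1.351  0.354]
[ 0.447  0.155 -0.868  1.835  0.144  1.208 -2.143]
```

Request:
{"method": "servo_tool", "body": {"motion": [-1,-1,-1,1,0,-1,-1,0,1,0,-1,0,0,0,0,-1,0,0,0,0]}}

```text
t: 20.85
eef_pos: [0.4759, 0.1277, 0.1716]
orientation: [0.999, -0.053, 0.006, 0.007]
wrist_force: [-0.3, -0.8, -0.4]
width: 0.0199
```

```bash
python3 f.py 16;python3 look.py w11
python3 - <<'E'
from h import *
s=r.snapshot('side');save(s,'side8');a=s['frame'][220:340,250:410];cv2.imwrite('pics/c9.png',cv2.resize(a,None,fx=5,fy=5,interpolation=cv2.INTER_CUBIC)[:,:,::-1])
E
```

```text
21.6 [0.476 0.128 0.172] [ 3.128 -0.013 -0.106] 0.019711892999732302
[ 0.09   0.067 -0.449] [0.097 0.15  0.135] [-0.422 -0.36   0.006 -0.591 -0.723 -0.501  0.429 -1.814 -0.132 -0.846
 -0.142 -0.545  0.108 -1.009  0.272 -0.908]
[ 0.446  0.153 -0.869  1.84   0.145  1.201 -2.146]
21.65 [0.4759 0.1277 0.1716] [ 3.1283 -0.0133 -0.1065] [0.5244 0.5142 0.0327]
```

```bash
sleep 0
```

```text
(no output)
```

View pics/w11.png

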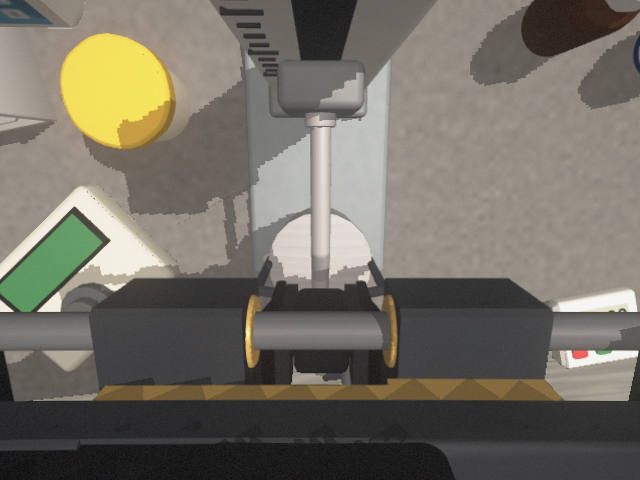

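View pics/c9.png

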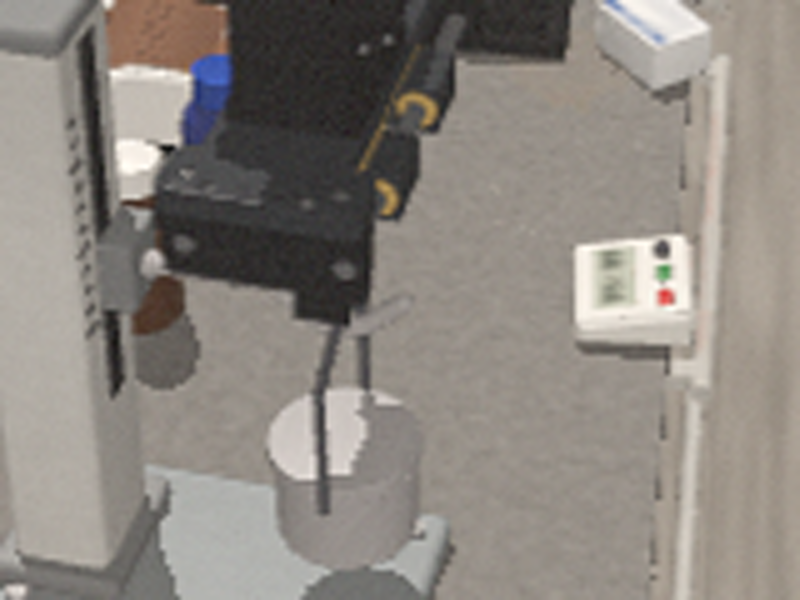

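Request:
{"method": "servo_tool", "body": {"motion": [-1,0,0,1,0,-1,0,0,1,0,-1,0,0,0,0,-1,0,0,0,0,-1,0,0,0,0], "force": 4}}

```text
t: 22.25
eef_pos: [0.4759, 0.1277, 0.1694]
orientation: [0.999, -0.053, 0.006, 0.007]
wrist_force: [0.3, 0.9, 0.3]
width: 0.02
```

```bash
python3 f.py 16
```

```text
23.0 [0.476 0.128 0.169] [ 3.128 -0.013 -0.106] 0.019873272089173034
[-0.031  0.301  0.022] [0.15  0.132 0.117] [ 0.311  0.729 -0.552  0.196 -0.127 -0.091 -0.813  0.486  0.271 -0.155
  0.743 -0.654 -0.166 -0.371  0.615 -0.067]
[ 0.445  0.156 -0.868  1.843  0.147  1.196 -2.148]
```

Forces are near zero in all axes, so the spring is carrying the weight. Next I release gently.

Request:
{"method": "servo_tool", "body": {"motion": [-0.4,0,0,0,0,-0.2,0,0,0,0,-0.1,0,0,0,0,0,0,0,0,0,0,0,0,0,0,0,0,0,0,0]}}

```text
t: 23.65
eef_pos: [0.4758, 0.1275, 0.1693]
orientation: [0.999, -0.053, 0.006, 0.007]
wrist_force: [-0.9, -0.1, -0.1]
width: 0.043
```

```bash
python3 look.py w12;python3 f.py 8
python3 - <<'E'
from h import *
s=r.snapshot('side');save(s,'side9');a=s['frame'][220:340,250:410];cv2.imwrite('pics/c10.png',cv2.resize(a,None,fx=5,fy=5,interpolation=cv2.INTER_CUBIC)[:,:,::-1])
E
```

```text
23.65 [0.4758 0.1275 0.1693] [ 3.1279 -0.013  -0.1065] [-0.8787 -0.1242 -0.1262]
24.05 [0.476 0.127 0.169] [ 3.128 -0.013 -0.107] 0.04358818010313203
[-0.256  0.107  0.148] [0.165 0.167 0.156] [-0.038  0.179  0.188  0.342 -0.692  0.965  0.347 -0.106]
[ 0.445  0.156 -0.868  1.843  0.148  1.197 -2.148]
```

```bash
sleep 0
```

```text
(no output)
```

View pics/w12.png

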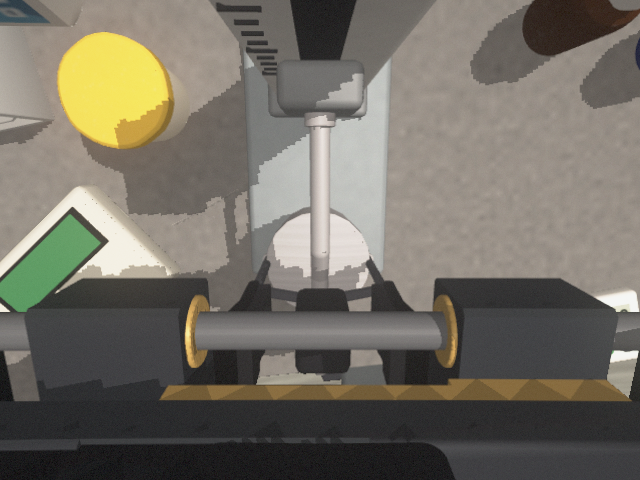

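View pics/c10.png

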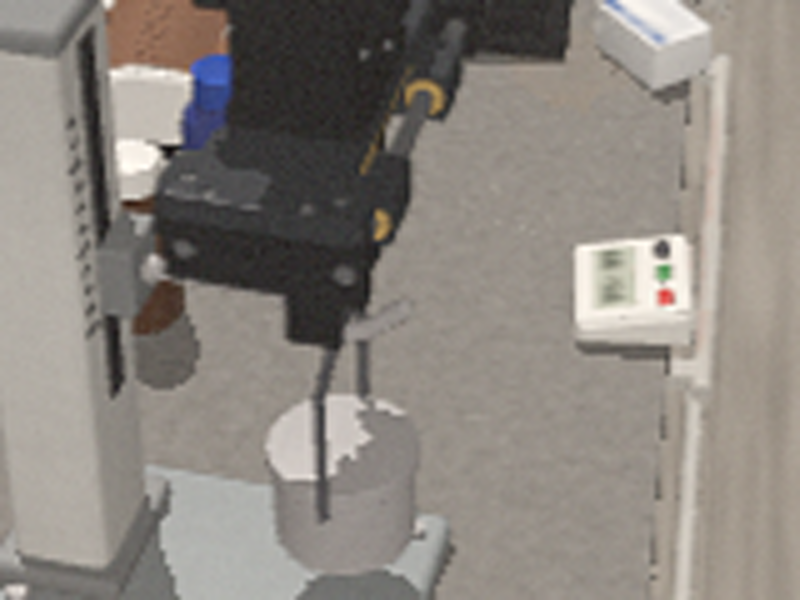

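Request:
{"method": "servo_tool", "body": {"motion": [0,0,0,-3,0,0,0,0,-6,0,0,0,0,-10,0,0,0,0,-14,0,0,0,0,-18,0,0,0,0,-20,0,0,0,0,-20,0,0,0,0,-20,0,0,0,0,-20,0,0,0,0,-10,0,0,0,0,0,0]}}

```text
t: 25.25
eef_pos: [0.474, 0.1309, 0.3254]
orientation: [0.999, -0.052, 0.009, 0.007]
wrist_force: [-0.6, 0.3, -0.8]
width: 0.0437
```

```bash
python3 look.py w13 hold_key_top hook_seat
python3 - <<'E'
from h import *
for n in('scene','side'):
    s=r.snapshot(n);save(s,n+'10')
E
```

```text
25.25 [0.474  0.1309 0.3254] [ 3.1292 -0.0193 -0.1048] [-0.574   0.2762 -0.751 ]
hold_key_top [261.0, 163.3] 0.77 [0.4344 0.3136 0.035 ]
hook_seat [238.4, 325.5] 0.64 [0.4849 0.125  0.24  ]
hook_seat [227.1, 323.5] 0.58 [0.4922 0.1255 0.24  ]
```

```bash
sleep 0
```

```text
(no output)
```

View pics/w13.png

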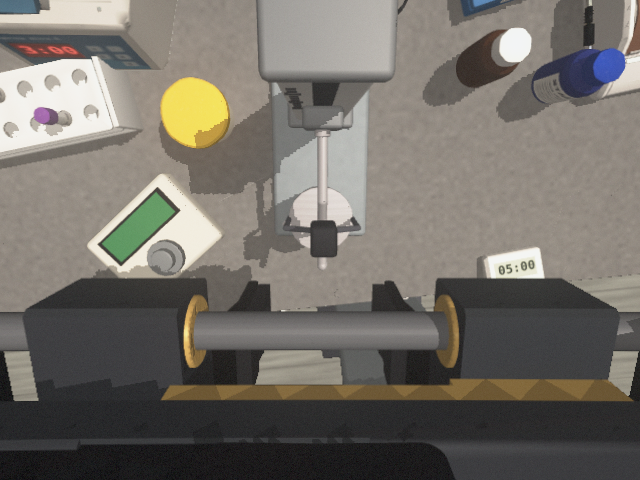

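View pics/side10.png

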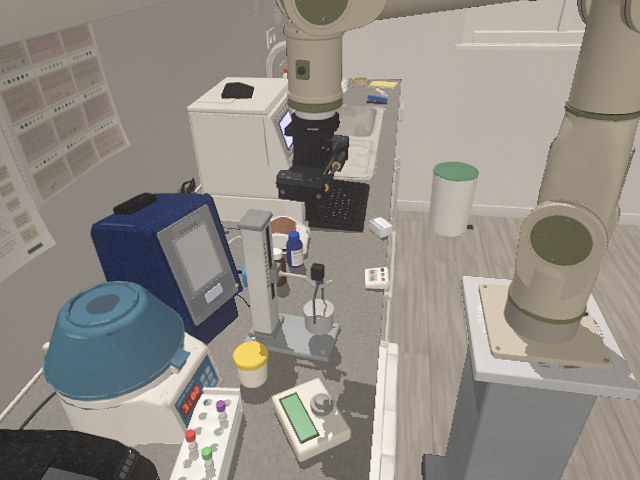

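Request:
{"method": "servo_tool", "body": {"motion": [-1,0,0,0,0.12,-1,0,0,0,0.12,-1,0,0,0,0.12,-1,0,0,0,0.12,-1,-8,-8,0,0,-1,-15,-16,0,0,-1,-20,-21,0,0,-1,-20,-21,0,0,-1,-20,-21,0,0,-1,-20,-21,0,0,-1,-14,-15,0,0,-1,-6,-7,0,0,-1,0,0,0,0], "force": 30}}

```text
t: 26.8
eef_pos: [0.4707, 0.1655, 0.3098]
orientation: [0.957, -0.29, 0.001, 0.015]
wrist_force: [-0.3, -0.5, -0.5]
width: 0.0007
```

```bash
python3 look.py w14 hold_key_top
python3 - <<'E'
from h import *
o=r.get_obs();print(o['joints'],o['width'])
E
```

```text
26.8 [0.4707 0.1655 0.3098] [ 3.1141 -0.0098 -0.5879] [-0.2897 -0.5335 -0.4914]
hold_key_top [86.9, 289.5] 0.38 [0.5887 0.115  0.035 ]
[-0.64691553  0.02328758  0.20862661  1.64017743  0.01796731  1.49691781
 -2.60070906] 0.00021533017020753824
```

```bash
sleep 0
```

```text
(no output)
```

View pics/w14.png

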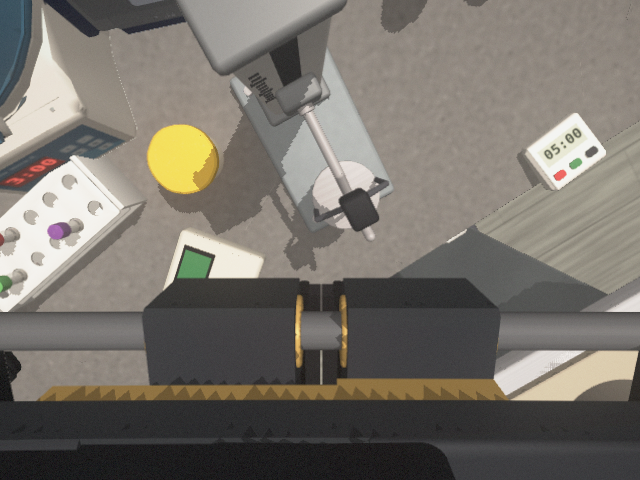

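Request:
{"method": "servo_tool", "body": {"motion": [-1,0,0,-5,-0.1,-1,0,0,-5,-0.12,-1,0,0,-5,-0.12,-1,0,0,0,-0.12,-1,0,0,0,-0.12,-1,0,0,0,-0.12,-1,0,0,0,-0.12,-1,0,0,0,0]}}

```text
t: 27.7
eef_pos: [0.4726, 0.1555, 0.3236]
orientation: [0.992, 0.123, -0.007, 0.015]
wrist_force: [-0.4, -0.5, -0.2]
width: 0.0005
```

```bash
python3 look.py w15
python3 - <<'E'
from h import *
o=r.get_obs();print(o['joints'],o['width'])
Rm=R.from_quat(o['orientation']).as_matrix()
print(Rm, Rm.T@(np.array([.441,.308,.30])-o['eef_pos']))
E
```

```text
27.7 [0.4726 0.1555 0.3236] [3.1144 0.0173 0.2463] [-0.4273 -0.5338 -0.1549]
[-0.62658923  0.02072686  0.20471343  1.6147791   0.01966169  1.5282864
 -1.75160391] 0.0004584256213182051
[[ 0.97074681  0.23989391 -0.01007686]
 [ 0.23949317 -0.9704135  -0.03067007]
 [-0.01713629  0.02735953 -0.99947877]] [ 0.00617245 -0.15636271  0.01926456]
```

Request:
{"method": "servo_tool", "body": {"motion": [-1,0,-8,0,0,-1,1,-16,0,0,-1,1,-22,0,0,-1,1,-24,0,0,-1,1,-24,0,0,-1,1,-24,4,0,-1,1,-20,6,0,-1,0,-10,6,0,-1,0,-4,0,0,-1,0,0,0,0]}}

```text
t: 28.75
eef_pos: [0.4422, 0.3103, 0.3017]
orientation: [0.994, 0.105, -0.008, 0.014]
wrist_force: [-0.5, -0.5, -0.7]
width: 0.0006
```

```bash
python3 look.py w16 hold_key_top
python3 - <<'E'
from h import *
o=r.get_obs();print(o['joints'],o['width'])
E
```

```text
28.75 [0.4422 0.3103 0.3017] [3.1148 0.0179 0.2094] [-0.5426 -0.4594 -0.6786]
hold_key_top [211.5, 312.7] 0.76 [0.4344 0.3093 0.035 ]
[-0.78358318  0.13138344  0.08837793  1.54116999  0.0039509   1.49753525
 -2.0583075 ] 0.0007910134735312336
```

```bash
sleep 0
```

```text
(no output)
```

View pics/w16.png

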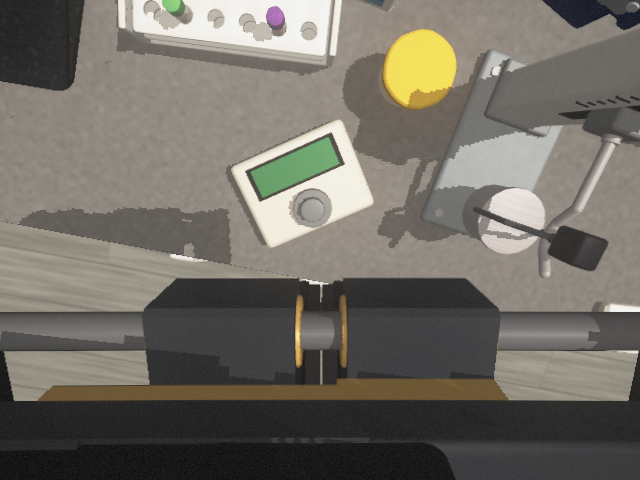

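```bash
cat > k.py <<'E'
from h import *
import sys
np.set_printoptions(precision=4,suppress=True)
o=r.get_obs();w=r.snapshot('wrist');T=wristT(w,o);Rm=R.from_quat(o['orientation']).as_matrix()
rc=[float(a) for a in sys.argv[1:3]] 
z=float(sys.argv[3]); zt=float(sys.argv[4])
p=at_z(w,rc,z,T);print('key',p); q=p.copy();q[2]=zt;print('delta',Rm.T@(q-o['eef_pos']),Rm[:,2])
if len(sys.argv)>5:
    rs=[ray(w,rc,T)]
    for n in('scene','side'):
        s=r.snapshot(n);a=r.place_of(s,'hold_key_top');print(n,[(x['at'],x['confidence']) for x in a])
        a=[x for x in a if abs(x['at'][0]-(379 if n=='scene' else 401))<12]
        if a: rs.append(ray(s,a[0]['at']))
    print(tri(rs))
E
python3 k.py 209 312 .036 .08 t
```

```text
key [0.4376 0.3097 0.036 ]
delta [-0.001  -0.0073  0.2219] [-0.0115 -0.0298 -0.9995]
scene [([265.7, 295.3], 0.56), ([378.0, 255.5], 0.42)]
side [([399.6, 320.1], 0.73)]
(array([0.4391, 0.3101, 0.0422]), [np.float64(0.00044312510256282054), np.float64(0.002369358271469543), np.float64(0.002447592389034201)])
```

Request:
{"method": "servo_tool", "body": {"motion": [-1,0,-1,8,0,-1,0,-1,15,0,-1,0,-1,20,0,-1,0,-1,20,0,-1,0,-1,20,0,-1,0,-1,20,0,-1,0,-1,20,0,-1,0,0,20,0,-1,0,0,15,0,-1,0,0,12,0,-1,0,0,6,0,-1,0,0,0,0]}}

```text
t: 30.3
eef_pos: [0.4388, 0.3092, 0.1152]
orientation: [0.995, 0.103, -0.007, 0.014]
wrist_force: [0.0, 0.3, 0.7]
width: 0.0001
```

```bash
python3 look.py w17 hold_key_top
```

```text
30.3 [0.4388 0.3092 0.1152] [3.115  0.0169 0.206 ] [0.0214 0.2581 0.7306]
hold_key_top [261.4, 313.8] 0.76 [0.4334 0.3096 0.035 ]
```

```bash
sleep 0
```

```text
(no output)
```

View pics/w17.png

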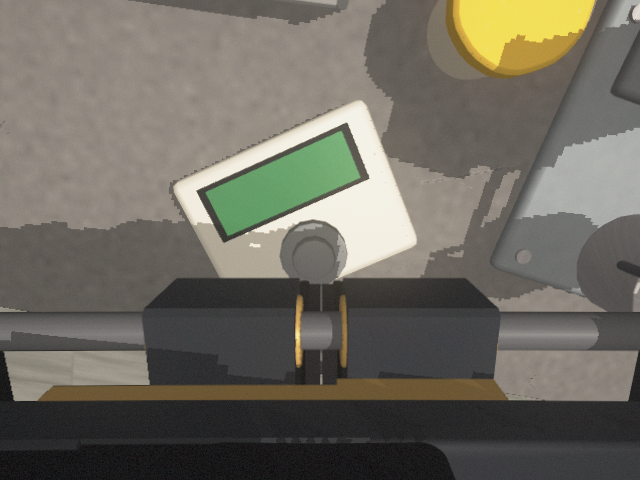

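```bash
python3 k.py 258 314 .041 .05;python3 k.py 261 314 .041 .05
```

```text
key [0.4376 0.3108 0.041 ]
delta [-0.0004 -0.0032  0.0662] [-0.0099 -0.0284 -0.9995]
key [0.4358 0.3106 0.041 ]
delta [-0.0024 -0.0032  0.0666] [-0.0094 -0.028  -0.9996]
```

Request:
{"method": "servo_tool", "body": {"motion": [-1,-1,-1,8,0,-1,0,-1,12,0,-1,0,-1,12,0,-1,0,0,12,0,-1,0,0,8,0,-1,0,0,5,0,-1,0,0,3,0,-1,0,0,0,0]}}

```text
t: 31.3
eef_pos: [0.4372, 0.3112, 0.0515]
orientation: [0.995, 0.103, -0.006, 0.013]
wrist_force: [-0.1, -0.8, 0.2]
width: 0.0004
```

```bash
python3 look.py w18
python3 - <<'E'
from h import *
fs=[]
for i in range(8):
    s=r.snapshot('side');fs.append(cv2.cvtColor(s['frame'],cv2.COLOR_RGB2GRAY)[250:345,270:350].astype(np.float32))
save(s,'side18')
for f in fs[1:]:
    print(cv2.phaseCorrelate(fs[0],f)[0],np.abs(f-fs[0]).mean())
a=s['frame'][240:480,220:400];cv2.imwrite('pics/c11.png',cv2.resize(a,None,fx=2.5,fy=2.5)[:,:,::-1])
E
python3 f.py 4
```

```text
31.3 [0.4372 0.3112 0.0515] [3.1164 0.0144 0.2062] [-0.0534 -0.7741  0.2251]
(-0.024818803776007314, -0.0800578487764767) 2.636842
(-0.0040513138383957426, -0.06986910521747092) 2.8981578
(-0.03360003693244096, -0.14089417076905164) 3.0101316
(-0.02336557327426192, -0.07707159173412492) 3.0202632
(-0.01670941397869541, -0.08605296911435545) 2.9963157
(0.006496107033065357, -0.09051286931010338) 2.9198685
(0.032151133378782504, -0.08295531632945341) 2.83
31.9 [0.437 0.311 0.052] [3.117 0.014 0.206] 0.00036151235710090606
[0.322 0.086 0.243] [0.081 0.197 0.089] [0.533 0.199 0.047 0.194]
[-0.776  0.319  0.072  1.864 -0.009  0.984 -2.067]
```

```bash
sleep 0
```

```text
(no output)
```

View pics/c11.png

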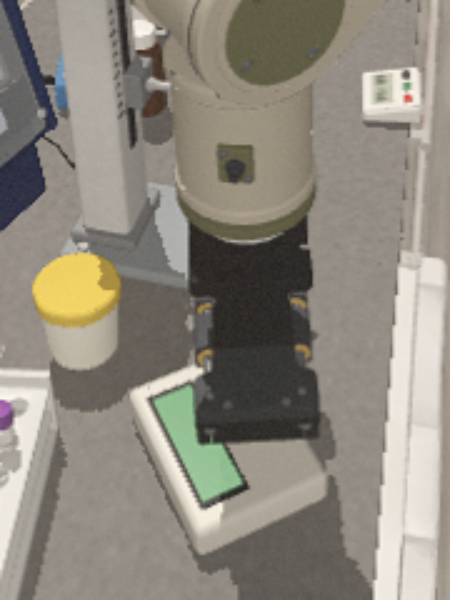

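View pics/w18.png

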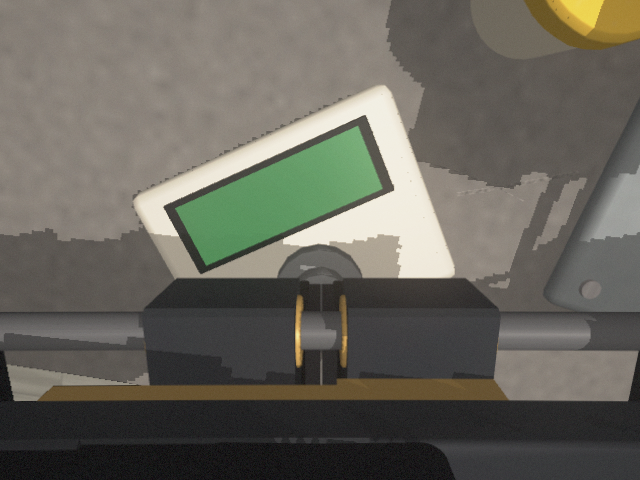

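Run:
```python
from h import *
fs=[]
for i in range(6):
    s=r.snapshot('scene');fs.append(cv2.cvtColor(s['frame'],cv2.COLOR_RGB2GRAY).astype(np.float32))
save(s,'scene19')
print([(b['box'],b['confidence']) for b in r.boxes_of(s,'canister_center')])
for f in fs[1:]:
    print(cv2.phaseCorrelate(fs[0][240:330,255:330],f[240:330,255:330])[0])
```

```text
[([280.4, 259.9, 305.1, 322.9], 0.66)]
(0.5185620845116929, 0.001312244502614135)
(0.5053496015881649, -0.006379327257732825)
(0.5145603943724169, 0.0036020797518787617)
(0.5072404904298438, 0.00570453275316396)
(0.5168850376780014, -0.004882725497083129)
```

```bash
sleep 0
```

```text
(no output)
```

View pics/scene19.png

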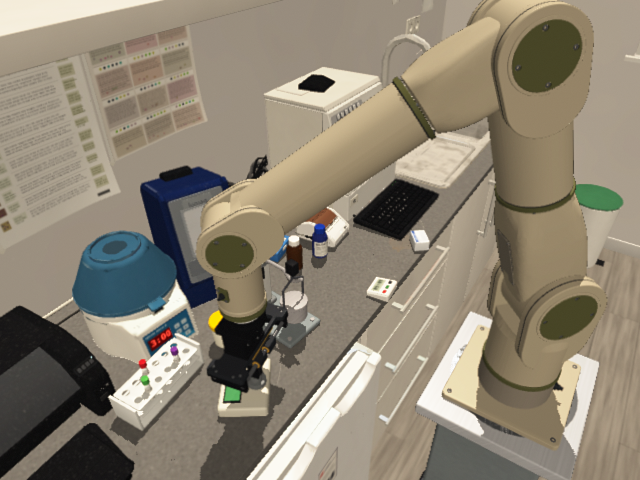

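Request:
{"method": "servo_tool", "body": {"motion": [-1,0,0,3,0,-1,0,0,3,0,-1,0,0,2,0,-1,0,0,2,0,-1,0,0,0,0]}}

```text
t: 32.8
eef_pos: [0.4377, 0.3117, 0.0447]
orientation: [0.995, 0.103, -0.005, 0.013]
wrist_force: [-2.2, -2.2, 4.1]
width: 0.0005
```

```bash
python3 f.py 4
```

```text
32.95 [0.438 0.312 0.044] [3.118 0.013 0.206] 0.00021034485530220645
[-3.143 -2.254  8.382] [0.438 0.167 1.52 ] [ 4.093  6.938 11.398 11.098]
[-0.775  0.329  0.072  1.868 -0.01   0.967 -2.066]
```

Request:
{"method": "servo_tool", "body": {"motion": [-1,0,0,-1,0,-1,0,0,0,0]}}

```text
t: 33.2
eef_pos: [0.4377, 0.3117, 0.0457]
orientation: [0.995, 0.103, -0.005, 0.012]
wrist_force: [-1.2, -0.1, 4.1]
width: 0.0005
```

```bash
python3 f.py 3; python3 look.py w20
```

```text
33.3 [0.438 0.312 0.046] [3.118 0.013 0.206] 0.000535992409312963
[-0.757 -1.105  4.008] [0.196 0.418 0.043] [4.113 3.941 3.97 ]
[-0.775  0.328  0.072  1.868 -0.01   0.97  -2.066]
33.35 [0.4377 0.3117 0.0455] [3.1178 0.0131 0.2061] [-1.419  -0.8665  5.0355]
```

Request:
{"method": "servo_tool", "body": {"motion": [-1,0,0,-2,0,-1,0,0,0,0]}}

```text
t: 33.6
eef_pos: [0.4377, 0.3117, 0.0475]
orientation: [0.995, 0.103, -0.005, 0.013]
wrist_force: [0.1, -0.9, 2.8]
width: 0.0002
```

```bash
python3 f.py 3
```

```text
33.7 [0.438 0.312 0.047] [3.118 0.013 0.206] 0.0004164422415905461
[-0.473 -0.399  2.882] [0.256 0.397 0.044] [2.803 2.86  2.984]
[-0.775  0.325  0.072  1.866 -0.01   0.974 -2.066]
```

View pics/w20.png

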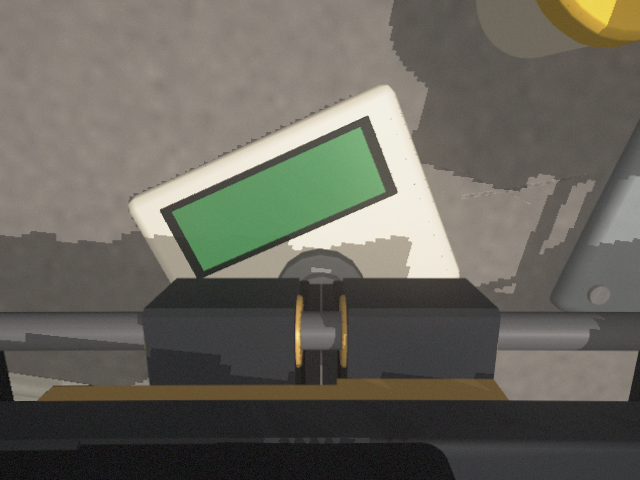

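Request:
{"method": "servo_tool", "body": {"motion": [-1,0,0,-3,0,-1,0,0,-5,0,-1,0,0,-10,0,-1,0,0,-15,0,-1,0,0,-20,0,-1,0,0,-20,0,-1,0,0,-20,0,-1,0,0,-20,0,-1,0,0,-20,0,-1,0,0,-10,0,-1,0,0,0,0,-1,0,0,0,0]}}

```text
t: 34.95
eef_pos: [0.4382, 0.3148, 0.1999]
orientation: [0.995, 0.103, -0.005, 0.013]
wrist_force: [0.1, 0.1, -0.1]
width: 0.0002
```

```bash
python3 look.py w21; python3 f.py 3
python3 - <<'E'
from h import *
fs=[]
for i in range(4):
    s=r.snapshot('scene');fs.append(cv2.cvtColor(s['frame'],cv2.COLOR_RGB2GRAY).astype(np.float32))
b=r.boxes_of(s,'canister_center');print([(x['box'],x['confidence']) for x in b])
for f in fs[1:]: print(cv2.phaseCorrelate(fs[0][240:330,270:330],f[240:330,270:330])[0])
s=r.snapshot('side');save(s,'side21')
E
```

```text
34.95 [0.4382 0.3148 0.1999] [3.1176 0.0132 0.2059] [ 0.0527  0.0571 -0.092 ]
35.1 [0.438 0.315 0.199] [3.117 0.014 0.206] 0.00048697735594952727
[-0.34   0.087  0.185] [0.15  0.218 0.065] [0.081 0.341 0.133]
[-0.787  0.174  0.079  1.707  0.001  1.285 -2.075]
[([279.8, 257.7, 308.0, 321.9], 0.83)]
(0.015870867715271686, 0.0008744607968935725)
(0.017562273323278532, 0.012146991323845668)
(-0.0013270541229637445, 0.0004380531574028623)
```

```bash
sleep 0
```

```text
(no output)
```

View pics/w21.png

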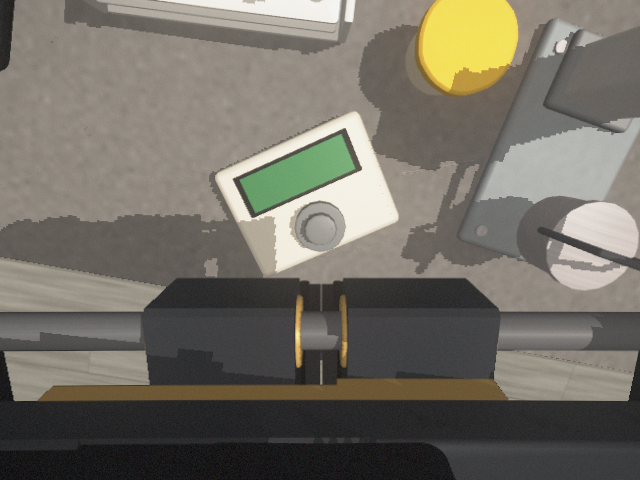

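View pics/side21.png

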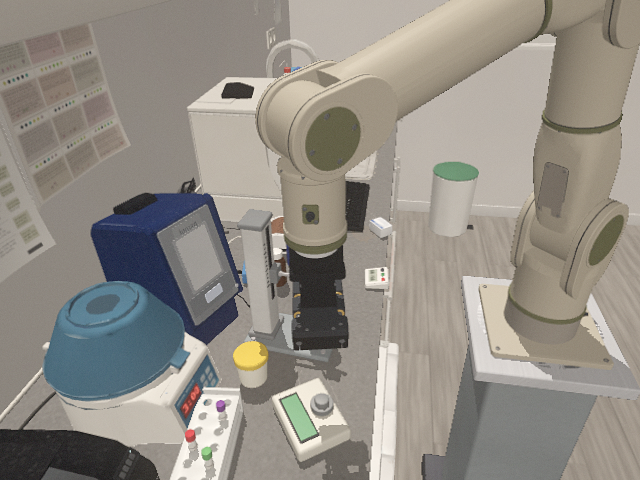

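```bash
python3 -c "
from station import r
print(r.finish_job())"
```

```text
the job is handed in; nothing more can be done
None
```

I hung the canister on the balance hook, let it go once the spring carried all its weight, pressed the hold key home, and handed the job in at about 35 s. The hand-in gave no verdict.

- **Hanging:** The canister weighed roughly 8.5 N in the gripper. I lowered it at 20–30 mm/s until the hook had dipped about 86 mm. On the way I took out about 2 N of sideways load, and the force on the wrist averaged within about 0.3 N of zero when I opened the fingers.
- **Hold key:** The force rose steadily to about 5 N, then jumped to about 11 N, which matches the key reaching its stop. I had no direct reading of the key's travel.
- **Last checks:** Successive scene pictures showed the canister hanging upright and not moving, to within about 0.02 pixel. The wrist force was back to about zero, and the key showed proud again. The bystanders looked untouched, but I did not measure their positions.

**What went wrong or disagreed:**
- The first descent to the canister stopped about 13 mm high and 10 mm off to the side, so I corrected it before gripping.
- On the way to the key I turned the wrong way and the last joint read -2.6007, at its -2.6 limit. I turned back at once.
- The networks put the key top at about 42 mm high, but contact showed it at about 50 mm. They were also a few millimetres off on other points, so I relied on the known dimensions and force readings instead.

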